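# Fetch the grommet die from behind the bottle and the burnisher

## Task

The low steel grommet die in the parts case is hemmed in by the bottle and the wooden-handled burnisher: first stand both of these upright on the cork mat, leaving the die where it is. Then set the die on the middle of the round rubber pad, and stand the bottle and the burnisher back in the case, each in the very spot it came from. Never let either fall over, and leave the orange heel, the heel plate and the awl alone.

Things in the scene. Friction and masses are not known exactly. Their poses are not given: they have to be found in the camera images.
- case: Fixed steel tray 240 (x) x 160 (y) x 35 mm, walls 3 mm; origin centre of underside, z up; inner floor 5 mm above it. Grommet compartments at y 25 to 77 mm; the open bay (y -77 to 23, x -117 to 117) holds bottle, die and burnisher in a row along x. Lid fixed open on the +y side, leaning out 20 deg, edge 187 mm above the step, 58 mm beyond the wall. Left or right of centre, turned up to 15 deg.
- mat: Fixed cork mat, 200 (x) by 140 (y) by 4 mm thick, flat on the step: the side area. Origin: centre of its underside; z up. On the other side of the centre line from the case, turned by up to about 20 degrees.
- pad: Fixed round black rubber pad, 90 mm across, 12 mm thick, on the step between case and mat. Origin: centre of its underside.
- die: Grommet-setting die: plain upright steel cylinder, 38 mm across and 30 mm high, with a small ringed hollow marked in its top; about 0.2 kg. Origin: centre of its underside. Starts in the case bay, in the middle of the row.
- bottle: White plastic bottle of edge dressing, standing upright: round, 42 mm across with straight sides up to 78 mm, then a shoulder and a black cap 25 mm across up to 100 mm; about 0.12 kg. Origin: centre of its underside. Starts in the case bay at one end of the row, about 55 mm centre to centre from the die (either side).
- burnisher: Edge burnisher standing upright: steel foot 42 mm across and 22 mm high, and on it a round wooden handle, 30 mm across and straight from 22 to 84 mm, with a slightly wider head (34 mm) up to 100 mm; about 0.2 kg. Origin: centre of its underside. Starts in the case bay at the other end of the row, about 55 mm from the die.
- heel: Bystander: orange plastic shoe heel, 60 by 50 by 34 mm, loose on the step beyond the work. Origin: centre of its underside. Not to be moved.
- heel_plate: Bystander: black cast-metal horseshoe-shaped heel plate, 60 by 64 by 6 mm, loose on the step beyond the work. Origin: centre of its underside. Not to be moved.
- awl: Bystander: awl with rosewood grip (28 mm thick) and steel point, 138 mm long, lying across in front of the robot. Origin: below its middle, on the step; its x axis points to the tip. Not to be moved.
Things that resemble listed ones, but are neither listed nor needed, are in the scene too. Of the things that look like the mat, take the one that is farthest to the robot's left at the start.

How it is judged:
On the way, in this order (a step that is already met when the one before it is completed fails the run):
1. bottle and burnisher both stand released on the cork mat, the die still in its place (x of bottle in the frame of mat between -0.09 and 0.09 m and y of bottle in the frame of mat between -0.062 and 0.062 m and z of bottle in the frame of mat between 0 and 0.008 m and linear speed of each of bottle, burnisher below 0.02 m/s and angle between each of bottle, burnisher's own z axis and vertical below 0.1 rad and contact force between each of bottle, burnisher and the fingers below 0.2 N and x of burnisher in the frame of mat between -0.09 and 0.09 m and y of burnisher in the frame of mat between -0.062 and 0.062 m and z of burnisher in the frame of mat between 0 and 0.008 m and distance of die from where it was at the start of the episode below 0.02 m), for 0.2 s.
2. the die stands released on the middle of the pad, bottle and burnisher still on the mat (horizontal distance between die and pad below 0.012 m and z of die in the frame of pad between 0.008 and 0.016 m and linear speed of each of die, bottle, burnisher below 0.02 m/s and angle between each of die, bottle, burnisher's own z axis and vertical below 0.1 rad and contact force between each of die, bottle, burnisher and the fingers below 0.2 N and x of bottle in the frame of mat between -0.09 and 0.09 m and y of bottle in the frame of mat between -0.062 and 0.062 m and z of bottle in the frame of mat between 0 and 0.008 m and x of burnisher in the frame of mat between -0.09 and 0.09 m and y of burnisher in the frame of mat between -0.062 and 0.062 m and z of burnisher in the frame of mat between 0 and 0.008 m), for 0.2 s.
At the end, for the whole second after the job is handed in: The die stands upright on the pad within 12 mm of its centre; bottle and burnisher stand upright in the case, each within 15 mm of where it stood at the start; all released and at rest (horizontal distance between die and pad below 0.012 m and z of die in the frame of pad between 0.008 and 0.016 m and linear speed of each of die, bottle, burnisher below 0.02 m/s and angle between each of die, bottle, burnisher's own z axis and vertical below 0.1 rad and contact force between each of die, bottle, burnisher and the fingers below 0.2 N and distance of each of bottle, burnisher from where it was at the start of the episode below 0.015 m); the robot touches nothing.
It fails at once if the bottle or the burnisher tips over (angle between any of bottle, burnisher's own z axis and vertical above 0.6 rad).
It fails at once if a bystander (heel, heel plate, awl) is moved more than 20 mm (distance of any of heel, heel_plate, awl from where it was at the start of the episode above 0.02 m).
It also fails if it takes over 136 s, if anything falls off the work surface, if the arm or the gripper's body presses on something with over 40 N, if the wrist force passes 120 N, or if a joint passes its speed limit or range.

## Robot

A 7-joint arm with a two-finger parallel gripper is mounted at the origin on the work surface. World frame = base frame: x ahead of the robot, y to its left, z up, the work surface at z = 0. Lengths are in m, angles in rad, forces in N, time in s.
With the tool pointing down it reaches from about 0.375 to 0.925 m from the base axis. Payload 3.1 kg.
Tool frame: the origin (TCP) lies at the very end of the fingers, on their centre line; the grasp point (between the pads) lies 19 mm behind it; x points along the fingers, z is the direction in which the jaws open and shut, and the axes are right-handed (so a half turn about x gives the same grasp; the last joint's range is limited). The gripper opens to 85 mm and grips with 20 to 120 N. Pads are 22 mm wide; open, the fingers measure 114 mm over their backs; the gripper's body (76 mm by 85 mm) begins 54 mm behind the grasp point. The pads swing forward as they close: fully open they stand 13 mm farther back than shut.
Start: joints at [-1.301, 0.383, 0.044, 1.598, -0.018, 1.161, -0.05], TCP at [0.234, 0.607, 0.202] pointing down, gripper open.
Joint ranges: [-2.61, 2.61], [-0.41, 2.15], [-1.48, 1.57], [0, 2.5], [-1.57, 4.71], [0.05, 1.97], [-2.85, 2.85]. Speed limits (rad/s): [2.79, 2.79, 3.14, 3.14, 3.14, 3.14, 3.14].

## Interface

Orientations are given as a unit quaternion [w, x, y, z].
In Python, from station import robot gives the robot as it stands.
- The arm moves only by the tool arm_command, never from a script. Its argument "motion" is a list that holds one entry, the list of rows, each a list of 6 numbers: the shift along the tool's x, y, z as a fraction of full scale, then the turn, a rotation vector about the tool's x, y, z as a fraction of full scale. In form: [[[x, y, z, wx, wy, wz], ...]]. A call has 1 to 10 rows; each row is the pose to reach, as a shift and turn from the pose measured when the call began, along the tool's axes at that moment; what a row does not reach only later rows make up. Full scale, the value 1, is 0.1 m for a shift and 0.5 rad for a turn. A row lasts 1/8 s, in which the tool goes at most 62.5 mm and 10.7 degrees, less where a joint would pass 70% of its speed; a pose out of reach is approached as far as the arm can. A call with a number of a shift or a turn outside -1 to 1 is refused whole. A call with a gripper value outside its range is refused whole. "fingers" is the opening, from -1 (shut) to 1 (fully open), set as the call begins (left out, the last holds). The fingers move at their own pace and stop on an object; "grip_force" is the grip in N (left out, the last holds). Time passes only in rows, so rows that repeat a pose let the fingers close. It gives the time, the measured TCP pose, the force and the opening at its end, in the units of the state.
- robot.read_state(): the state, without advancing time (a new reading comes with each control period).
- robot.snapshot(name): name is "side" or "top"; returns a dict with "pixels" (400x640x3 uint8, red, green, blue), "depth" (400x640 float32, m along the optical axis (not along the pixel's ray), 0 where there is no reading), "fx", "fy", "cx", "cy" (pixels), "eye" and "orientation" of the camera in the world. Camera axes: x right, y up, looking along -z (the intrinsics and any distortion apply to the point x, -y, -z); pixel columns grow to the right and rows downward; lengths in m; the calibration is good to about 2 mm. A picture is of the moment at which its call begins.
- robot.job_done(): hands the job in, once; it reports no verdict.
The state is a dict: "time": time; "joint_positions": joint angles; "joint_velocities": joint speeds; "joint_efforts": joint torques, N m; "position": TCP position; "tool_rot": TCP orientation; "wrist_force": force on the tool from outside, world axes, zero at the start; "ft_torque": the same for the moment, N m; "opening": finger opening in m.
Only numpy, scipy, OpenCV 4.12 (cv2) and the standard library are available. Lean on these libraries where they do the work, as an engineer would, in place of code of your own. Each camera call takes 0.05 s, during which the arm holds its last target.

## Working session

There is one attempt and no reset: what is moved stays moved. The work goes in short steps, Python scripts to look and compute and a tool call to move; the robot and the scene stay as the last step left them, time stands still between calls to the robot, and variables do not carry over. Pictures are saved under pics/ and viewed, and the job is handed in when it is done.

Besides the shell and the picture viewer there is one more tool, called after ">>>" as a command line: name --argument value ..., lists and objects as JSON in quotes. arm_command: Moves the arm, as the interface text tells. Its arguments: {"type":"object","properties":{"motion":{"type":"array"},"fingers":{"type":"number"},"grip_force":{"type":"number"}},"required":["motion"]}

```bash
ls; mkdir -p pics
cat > h.py <<'E'
import numpy as np, cv2
from scipy.spatial.transform import Rotation as R
from station import robot
def snap(n,tag):
    s=robot.snapshot(n); cv2.imwrite(f'pics/{tag}.png',cv2.cvtColor(s['pixels'],cv2.COLOR_RGB2BGR))
    np.savez(f'pics/{tag}.npz',**{k:np.array(v) for k,v in s.items()})
    return s
def load(tag): return dict(np.load(f'pics/{tag}.npz'))
def q2R(q): return R.from_quat([q[1],q[2],q[3],q[0]])
def cloud(s):
    d=s['depth']; v,u=np.mgrid[:d.shape[0],:d.shape[1]]
    x=(u-s['cx'])/s['fx']*d; y=-(v-s['cy'])/s['fy']*d
    P=np.stack([x,y,-d],-1)
    W=q2R(s['orientation']).apply(P.reshape(-1,3)).reshape(P.shape)+np.array(s['eye'])
    W[d<=0]=np.nan
    return W
E
python3 - <<'E'
from h import *
for n in('top','side'):
    s=snap(n,n+'0'); print(n,{k:np.array(v).round(4).tolist() for k,v in s.items() if k not in('pixels','depth')})
print(robot.read_state())
E
```

```text
pics
top {'fx': 455.0414, 'fy': 455.0414, 'cx': 320.7309, 'cy': 200.5941, 'eye': [0.311, -0.0134, 0.9785], 'orientation': [-0.6864, -0.0778, 0.0803, 0.7186]}
side {'fx': 413.597, 'fy': 413.597, 'cx': 319.3247, 'cy': 202.6756, 'eye': [-0.007, -0.7595, 0.6013], 'orientation': [0.8311, 0.4615, -0.1598, -0.2661]}
{'time': 0.1, 'joint_positions': array([-1.30079469,  0.38376099,  0.04382394,  1.59945169, -0.01790599,
        1.16124495, -0.04990599]), 'joint_velocities': array([-0.00081818, -0.00212711, -0.0001101 , -0.00236799,  0.00018453,
        0.00087882,  0.00135089]), 'joint_efforts': array([ 2.63271169e-03, -4.34725785e+01,  1.02923624e+00, -2.50452715e+01,
        1.08891557e-02,  5.48448486e-03,  2.90789259e-06]), 'position': array([0.23336907, 0.60563308, 0.20049159]), 'tool_rot': array([ 0.58228892, -0.40068878,  0.58368095,  0.39963066]), 'wrist_force': array([0.71142613, 0.19898488, 0.68474129]), 'ft_torque': array([-0.01012938, -0.03875335,  0.01065629]), 'opening': 0.0855853350783466}
```

View pics/top0.png

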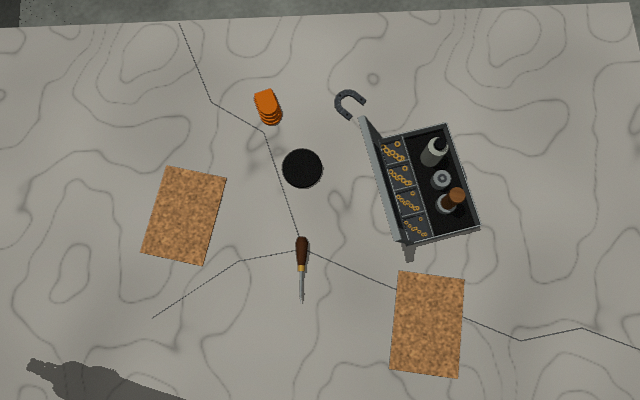

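View pics/side0.png

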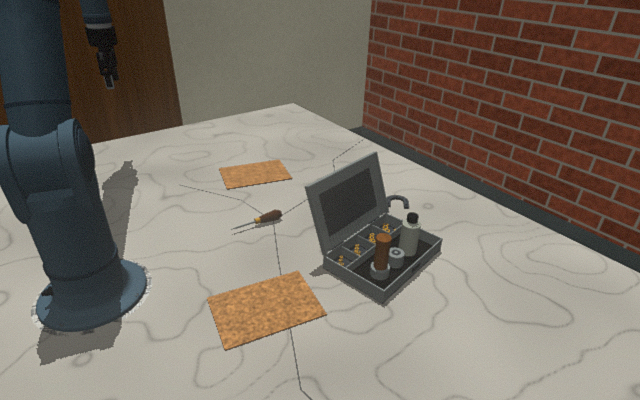

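The mat-like things are at (184,215) and (427,325) in the top view. Image left is the robot's left, so I expect the first one to be the mat, and the cloud will confirm it.

Run:
```python
from h import *
s=load('top0'); W=cloud(s); im=s['pixels'].astype(int); hsv=cv2.cvtColor(s['pixels'],cv2.COLOR_RGB2HSV)
for u,v in [(184,215),(427,325),(302,168),(442,179),(436,146),(457,195),(267,107),(350,103),(302,250)]:
    print((u,v),W[v,u].round(4),hsv[v,u])
# mats
m=((hsv[...,0]<18)&(hsv[...,1]>90)&(hsv[...,2]>100)).astype(np.uint8)
m=cv2.morphologyEx(m,cv2.MORPH_CLOSE,np.ones((5,5)))
n,l,st,c=cv2.connectedComponentsWithStats(m)
for i in range(1,n):
    if st[i,4]<2000: continue
    P=W[l==i][:,:2].astype(np.float32); P=P[~np.isnan(P[:,0])]
    print('mat',st[i],cv2.minAreaRect(P*1000),np.nanmedian(W[l==i][:,2]))
# pad
m=((hsv[...,2]<60)).astype(np.uint8); n,l,st,c=cv2.connectedComponentsWithStats(m)
i=l[168,302]; P=W[l==i]; P=P[P[:,2]>0.006]; print('pad',st[i],cv2.minEnclosingCircle((P[:,:2]*1000).astype(np.float32)),P.mean(0))
# upscale crops
b=cv2.cvtColor(s['pixels'],cv2.COLOR_RGB2BGR)
a=cv2.resize(b[110:260,350:490],None,fx=4,fy=4,interpolation=cv2.INTER_CUBIC); cv2.imwrite('pics/crop_case.png',a)
a=cv2.resize(b[130:290,120:350],None,fx=3,fy=3,interpolation=cv2.INTER_CUBIC); cv2.imwrite('pics/crop_mat.png',a)
```

```text
(184, 215) [0.5138 0.2766 0.0067] [ 14 135 153]
(427, 325) [ 0.2594 -0.2292  0.0049] [ 15 136 152]
(302, 168) [0.6063 0.016  0.014 ] [45 27 19]
(442, 179) [ 0.5613 -0.2842  0.0353] [ 75  14 110]
(436, 146) [ 0.6122 -0.2592  0.1052] [90 30 17]
(457, 195) [ 0.5086 -0.2901  0.1057] [ 13 170 114]
(267, 107) [0.7447 0.0881 0.0363] [ 14 227 180]
(350, 103) [ 0.7616 -0.1003  0.0018] [ 22  18 155]
(302, 250) [0.4232 0.0221 0.0299] [ 10 158  63]
mat [ 140  165   86  101 5710] ((516.9735107421875, 278.4560546875), (140.2903289794922, 199.86216735839844), 75.20262145996094) 0.004952162026884255
mat [ 389  271   76  108 6743] ((263.6158447265625, -230.30364990234375), (141.55047607421875, 199.86802673339844), 79.5914535522461) 0.005145556533028783
pad [ 282  149   40   39 1234] ((607.849365234375, 16.891206741333008), 44.447811126708984) [0.60711068 0.01682466 0.01305129]
```

View pics/crop_case.png

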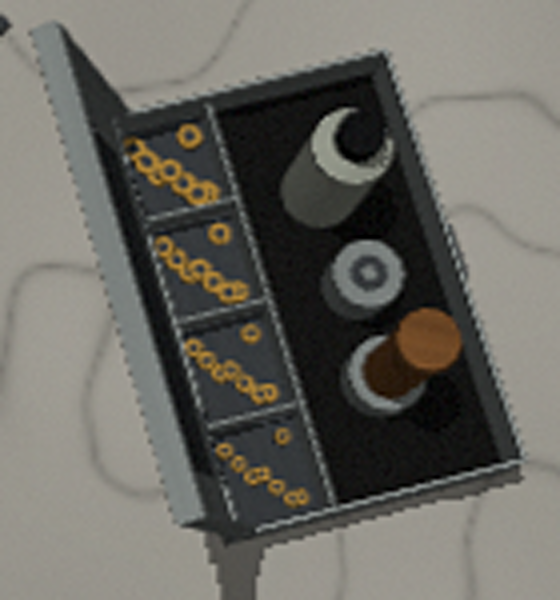

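View pics/crop_mat.png

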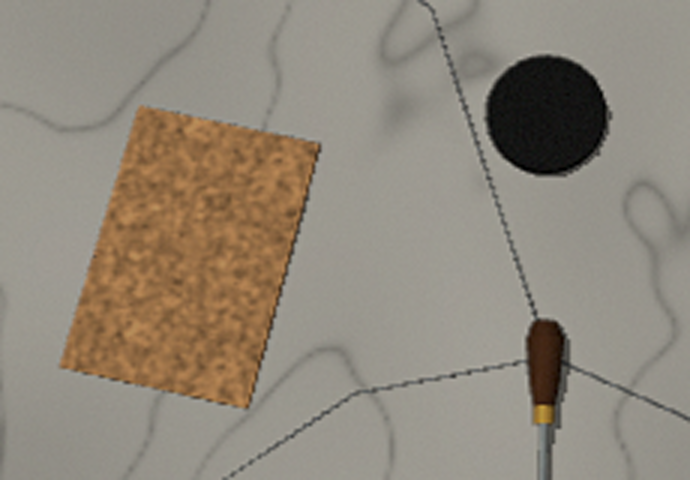

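The enlarged crop confirms the cork mat on the left at (184,215), and it is the farther left of the two at y=+0.28 versus -0.23. The pad is at (302,168). In the case, the bottle is at (436,146), the die at (442,179) and the burnisher's head at (457,195). Next I'll fit the axes.

Run:
```python
from h import *
from scipy.optimize import least_squares
def fit(P,r,x0):
    f=lambda c:np.hypot(P[:,0]-c[0],P[:,1]-c[1])-r
    o=least_squares(f,x0,loss='soft_l1',f_scale=.001); return o.x.round(4),len(P),np.abs(f(o.x)).mean().round(4)
for n in('top0','side0'):
    s=load(n); W=cloud(s).reshape(-1,3); W=W[~np.isnan(W[:,0])]
    def near(c,r,z0,z1): return W[(np.hypot(W[:,0]-c[0],W[:,1]-c[1])<r)&(W[:,2]>z0)&(W[:,2]<z1)]
    print(n)
    for nm,c,sel in [('bottle',(.612,-.265),[(.021,.02,.078)]),('burn',(.508,-.29),[(.021,.010,.024),(.015,.033,.084),(.017,.092,.102)]),('die',(.561,-.284),[(.019,.01,.031)])]:
        for r,a,b in sel:
            P=near(c,.032,a,b)
            if len(P)>10: print(nm,r,fit(P,r,c))
    for nm,c,z0,z1 in [('bottle',(.612,-.265),.1,.112),('burn',(.508,-.29),.1,.112),('die',(.561,-.284),.0335,.04)]:
        P=near(c,.03,z0,z1)
        if len(P)>10: print(nm,'top',len(P),(np.array(cv2.minEnclosingCircle((P[:,:2]*1000).astype(np.float32))[0])).round(1),P.mean(0).round(4))
    print('z max lid', np.nanmax(near((.55,-.2),.2,.02,.3)[:,2]))
    L=near((.55,-.2),.2,.12,.3); print('lid',L.min(0),L.max(0))
    h=near((.55,-.25),.2,.031,.037); print('rim',cv2.minAreaRect((h[:,:2]*1000).astype(np.float32)))
```

```text
top0
bottle 0.021 (array([ 0.6201, -0.2687]), 202, np.float64(0.0004))
burn 0.021 (array([ 0.511 , -0.2908]), 47, np.float64(0.001))
burn 0.015 (array([ 0.5109, -0.2906]), 113, np.float64(0.0004))
burn 0.017 (array([ 0.5112, -0.2912]), 33, np.float64(0.001))
die 0.019 (array([ 0.5639, -0.2834]), 69, np.float64(0.0019))
bottle top 124 [ 619.  -268.4] [ 0.6187 -0.2676  0.1056]
burn top 206 [ 509.8 -290. ] [ 0.5101 -0.2894  0.1045]
die top 217 [ 563.7 -283.1] [ 0.5632 -0.2825  0.0363]
z max lid 0.19482269560372556
lid [ 0.41416491 -0.18074299  0.12005812] [ 0.65333463 -0.09659929  0.1948227 ]
rim ((559.2102661132812, -255.24600219726562), (241.23019409179688, 162.66990661621094), 11.39587116241455)
side0
bottle 0.021 (array([ 0.6198, -0.2686]), 387, np.float64(0.0009))
burn 0.021 (array([ 0.5109, -0.2907]), 94, np.float64(0.0006))
burn 0.015 (array([ 0.5108, -0.2906]), 277, np.float64(0.0007))
burn 0.017 (array([ 0.5115, -0.2904]), 68, np.float64(0.0011))
die 0.019 (array([ 0.5639, -0.283 ]), 116, np.float64(0.0008))
bottle top 75 [ 617.8 -269.9] [ 0.6171 -0.2706  0.1042]
burn top 132 [ 509.2 -291.6] [ 0.5079 -0.293   0.1031]
die top 125 [ 564.3 -284.1] [ 0.5639 -0.2846  0.035 ]
z max lid 0.1904843413868038
lid [ 0.41319809 -0.18051087  0.12001944] [ 0.6557008  -0.09683493  0.19048434]
rim ((557.763916015625, -253.78778076171875), (244.0403594970703, 165.7071990966797), 11.340317726135254)
```

```bash
cat >> h.py <<'E'
a=np.deg2rad(11.4)
ZJ=np.array([-np.sin(a),np.cos(a),0]); 
def Rt(sign=1):
    x=np.array([0,0,-1.]); z=sign*ZJ; y=np.cross(z,x); return R.from_matrix(np.stack([x,y,z],1))
def go(*targets,sign=-1,turn=True):
    st=robot.read_state(); p=np.array(st['position']); Q=q2R(st['tool_rot'])
    print('t',round(st['time'],2),'pos',p.round(4),'F',np.round(st['wrist_force'],2),'open',round(st['opening'],4))
    rv=(Q.inv()*Rt(sign)).as_rotvec()/0.5
    print('turn frac',rv.round(3))
    for t in targets:
        print(t,'shift frac',(Q.inv().apply(np.array(t)-p)/0.1).round(3))
E
python3 - <<'E'
from h import *
st=robot.read_state(); Q=q2R(st['tool_rot']); print(Q.as_matrix().round(3))
for s in(1,-1): go((.62,-.2686,.28),sign=s)
E
```

```text
[[-0.001 -0.933  0.359]
 [-0.002  0.359  0.933]
 [-1.    -0.    -0.002]]
t 0.1 pos [0.2334 0.6056 0.2005] F [0.71 0.2  0.68] open 0.0856
turn frac [-1.133e+00 -5.000e-03 -1.000e-03]
(0.62, -0.2686, 0.28) shift frac [-0.778 -6.751 -6.77 ]
t 0.1 pos [0.2334 0.6056 0.2005] F [0.71 0.2  0.68] open 0.0856
turn frac [ 5.15e+00 -2.00e-03  6.00e-03]
(0.62, -0.2686, 0.28) shift frac [-0.778 -6.751 -6.77 ]
```

>>> arm_command --motion '[[[-0.27,-0.33,-0.33,0,0,0],[-0.54,-0.67,-0.67,0,0,0],[-0.8,-1,-1,0,0,0],[-0.8,-1,-1,0,0,0]]]' --fingers 1 --grip_force 40

```text
time: 0.6
position: [0.2954, 0.4736, 0.2835]
tool_rot: [0.586, -0.398, 0.584, 0.397]
wrist_force: [1.3, 0.4, -0.8]
opening: 0.0854
```

>>> arm_command --motion '[[[0,-0.33,-0.33,0,0,0],[0,-0.67,-0.67,0,0,0],[0,-1,-1,0,0,0],[0,-1,-1,0,0,0]]]'

```text
time: 1.1
position: [0.3535, 0.3401, 0.2827]
tool_rot: [0.586, -0.396, 0.586, 0.395]
wrist_force: [-0.2, 0.7, -0.3]
opening: 0.0852
```

>>> arm_command --motion '[[[0,-0.33,-0.33,0,0,0],[0,-0.67,-0.67,0,0,0],[0,-1,-1,0,0,0],[0,-1,-1,0,0,0]]]'

```text
time: 1.6
position: [0.41, 0.2074, 0.2826]
tool_rot: [0.587, -0.395, 0.587, 0.393]
wrist_force: [-0.1, 0.9, 0.1]
opening: 0.0854
```

>>> arm_command --motion '[[[0,-0.33,-0.33,0,0,0],[0,-0.67,-0.67,0,0,0],[0,-1,-1,0,0,0],[0,-1,-1,0,0,0]]]'

```text
time: 2.1
position: [0.4656, 0.0749, 0.2827]
tool_rot: [0.588, -0.394, 0.588, 0.391]
wrist_force: [0.3, 0.3, 0.3]
opening: 0.0853
```

>>> arm_command --motion '[[[0,-0.33,-0.33,0,0,0],[0,-0.67,-0.67,0,0,0],[0,-1,-1,0,0,0],[0,-1,-1,0,0,0]]]'

```text
time: 2.6
position: [0.5205, -0.0573, 0.2829]
tool_rot: [0.589, -0.393, 0.589, 0.389]
wrist_force: [-0.8, 0.4, -0.3]
opening: 0.0855
```

Run:
```python
from h import *
go((.62,-.2686,.28),sign=1); print(robot.read_state()['joint_positions'])
```

```text
t 2.6 pos [ 0.5205 -0.0573  0.2829] F [-0.77  0.37 -0.29] open 0.0855
turn frac [-1.194 -0.009  0.005]
(0.62, -0.2686, 0.28) shift frac [ 0.041 -1.736 -1.562]
[-0.61710406  0.07037177  0.68368214  1.82850542 -0.0420162   1.25632035
  1.25093752]
```

>>> arm_command --motion '[[[0,-0.33,-0.33,-0.2,0,0],[0,-0.67,-0.67,-0.4,0,0],[0,-0.95,-0.85,-0.6,0,0],[0,-0.95,-0.85,-0.6,0,0]]]'

```text
time: 3.1
position: [0.5763, -0.1714, 0.2824]
tool_rot: [0.523, -0.476, 0.525, 0.473]
wrist_force: [-0.3, 0.9, -0.7]
opening: 0.0854
```

Run:
```python
from h import *
go((.62,-.2686,.25),sign=1); print(robot.read_state()['joint_positions'])
```

```text
t 3.1 pos [ 0.5763 -0.1714  0.2824] F [-0.27  0.88 -0.68] open 0.0854
turn frac [-0.594 -0.01   0.001]
(0.62, -0.2686, 0.25) shift frac [ 0.33  -0.53  -0.923]
[-0.3940896   0.27563143  0.74370044  1.65356059 -0.18835739  1.28528235
  1.85658393]
```

>>> arm_command --motion '[[[0,-0.27,-0.46,-0.3,0,0],[0,-0.53,-0.92,-0.6,0,0],[0.1,-0.53,-0.92,-0.6,0,0],[0.2,-0.53,-0.92,-0.6,0,0],[0.2,-0.53,-0.92,-0.6,0,0]]]'

```text
time: 3.72
position: [0.6201, -0.2636, 0.261]
tool_rot: [0.445, -0.549, 0.447, 0.549]
wrist_force: [-0.0, -0.3, 0.2]
opening: 0.0857
```

Run:
```python
from h import *
go((.62,-.2686,.15),(.62,-.2686,.045),sign=1); print(robot.read_state()['joint_positions'])
snap('side','s1');snap('top','t1')
```

```text
t 3.73 pos [ 0.6201 -0.2636  0.261 ] F [-0.   -0.31  0.23] open 0.0857
turn frac [ 0.014 -0.002 -0.004]
(0.62, -0.2686, 0.15) shift frac [ 1.11   0.009 -0.048]
(0.62, -0.2686, 0.045) shift frac [ 2.16   0.007 -0.047]
[-0.1619853   0.45360724  0.694491    1.49082007 -0.29269297  1.30473475
  2.33697606]
```

View pics/s1.png

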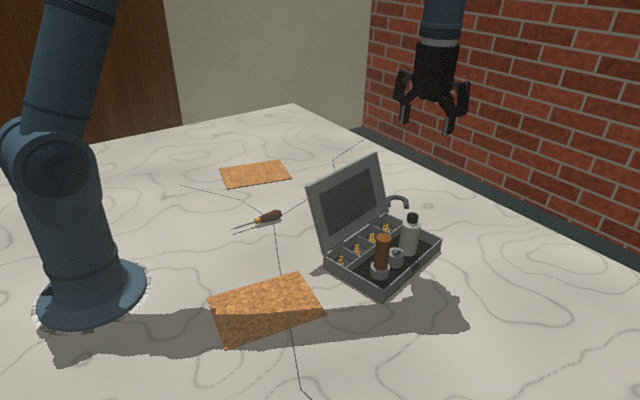

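View pics/t1.png

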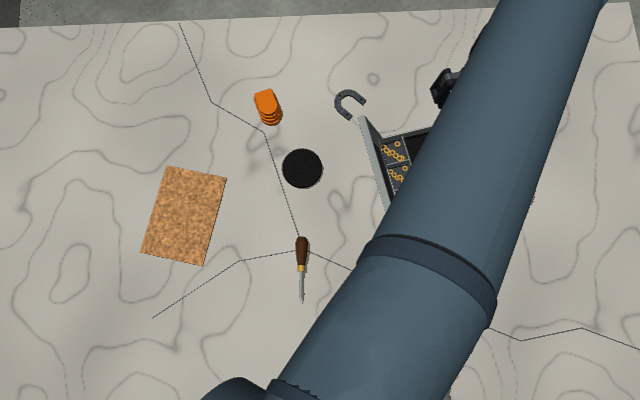

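The gripper hangs above the bottle at (430,90) in the side view, and the forearm is well clear of the lid. I'll descend.

>>> arm_command --motion '[[[0.2,0,-0.03,0,0,0],[0.5,0,-0.05,0,0,0],[0.8,0.01,-0.05,0,0,0],[1,0.01,-0.05,0,0,0],[1,0.01,-0.05,0,0,0],[1,0.01,-0.05,0,0,0]]]'

```text
time: 4.58
position: [0.6215, -0.2711, 0.1638]
tool_rot: [-0.446, 0.55, -0.447, -0.547]
wrist_force: [-0.5, -0.1, -0.0]
opening: 0.0853
```

Run:
```python
from h import *
go((.62,-.2686,.045),sign=1)
```

```text
t 4.58 pos [ 0.6215 -0.2711  0.1638] F [-0.53 -0.12 -0.04] open 0.0853
turn frac [ 0.013 -0.009  0.003]
(0.62, -0.2686, 0.045) shift frac [1.188 0.011 0.033]
```

>>> arm_command --motion '[[[0.25,0.01,0.03,0,0,0],[0.5,0.01,0.03,0,0,0],[0.75,0.01,0.03,0,0,0],[0.95,0.01,0.03,0,0,0],[0.95,0.01,0.03,0,0,0],[0.95,0.01,0.03,0,0,0]]]'

```text
time: 5.32
position: [0.6211, -0.2695, 0.0701]
tool_rot: [-0.446, 0.551, -0.447, -0.546]
wrist_force: [-0.1, -1.1, 0.8]
opening: 0.0854
```

Run:
```python
from h import *
go((.62,-.2686,.045),sign=1)
snap('side','s2')
```

```text
t 5.33 pos [ 0.6211 -0.2695  0.0701] F [-0.09 -1.13  0.83] open 0.0854
turn frac [ 0.012 -0.012  0.007]
(0.62, -0.2686, 0.045) shift frac [0.251 0.01  0.012]
```

View pics/s2.png

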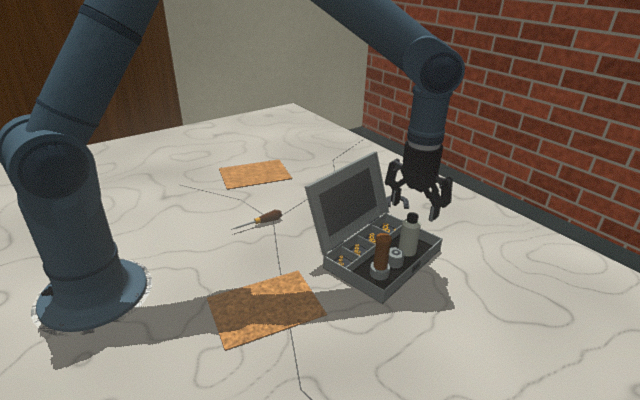

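Run:
```python
from h import *
s=load('s2'); W=cloud(s)
def proj(P):
    c=q2R(s['orientation']).inv().apply(np.array(P)-s['eye']); return s['cx']+s['fx']*c[0]/-c[2], s['cy']-s['fy']*c[1]/-c[2]
for P in [(.62,-.2686,.105),(.6211,-.2695,.0701),(.6211,-.2695,.083)]: print(P,np.round(proj(P),1))
for sg in(1,-1):
    P=np.array([.6211,-.2695,.083])+sg*ZJ*.05; print(np.round(proj(P),1))
im=cv2.cvtColor(s['pixels'],cv2.COLOR_RGB2BGR)
cv2.imwrite('pics/s2c.png',cv2.resize(im[130:310,310:490],None,fx=4,fy=4,interpolation=cv2.INTER_CUBIC))
M=W[150:240,380:460].reshape(-1,3); M=M[(M[:,2]<.16)&(M[:,2]>.075)&(np.hypot(M[:,0]-.62,M[:,1]+.27)<.09)]
for z in np.arange(.075,.16,.01):
    k=M[(M[:,2]>=z)&(M[:,2]<z+.01)]
    y=(k-[.6211,-.2695,0])@ZJ; x=(k-[.6211,-.2695,0])@np.array([np.cos(a),np.sin(a),0])
    print(z.round(3),len(k),np.histogram(y,np.arange(-.08,.081,.02))[0], x.mean().round(3) if len(k) else '')
```

```text
(0.62, -0.2686, 0.105) [412.8 214.4]
(0.6211, -0.2695, 0.0701) [411.3 227.4]
(0.6211, -0.2695, 0.083) [412.  222.6]
[393.3 214.1]
[432.  231.7]
0.075 87 [ 0  0  2 56 27  2  0  0] -0.014
0.085 88 [ 0  0  0 58 30  0  0  0] -0.01
0.095 73 [ 0  0  0 40 33  0  0  0] -0.005
0.105 31 [ 0  2  0 12 10  0  7  0] -0.005
0.115 57 [ 0 26  0  0  0  0 31  0] -0.006
0.125 71 [ 0 36  0  0  0  0 35  0] -0.005
0.135 79 [ 0 41  0  0  0  0 38  0] -0.006
0.145 63 [ 0 28  0  0  0  0 35  0] -0.006
0.155 48 [ 3 24  0  0  0  0 13  8] -0.01
```

View pics/s2c.png

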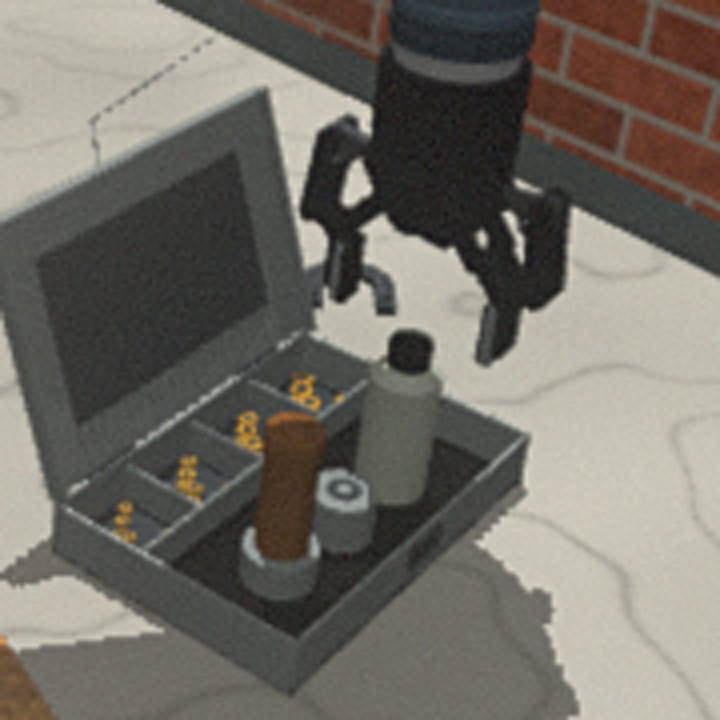

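Run:
```python
from h import *
s=load('s1'); W=cloud(s)
c0=np.array([.6201,-.2636,0])
M=W[60:150,380:480].reshape(-1,3); M=M[(np.hypot(M[:,0]-c0[0],M[:,1]-c0[1])<.09)]
for z in np.arange(.25,.36,.005):
    k=M[(M[:,2]>=z)&(M[:,2]<z+.005)]
    y=(k-c0)@ZJ
    print(z.round(3),len(k),np.histogram(y,np.arange(-.08,.081,.02))[0])
go((.62,-.2686,.045),sign=1)
```

```text
0.25 0 [0 0 0 0 0 0 0 0]
0.255 0 [0 0 0 0 0 0 0 0]
0.26 0 [0 0 0 0 0 0 0 0]
0.265 0 [0 0 0 0 0 0 0 0]
0.27 0 [0 0 0 0 0 0 0 0]
0.275 0 [0 0 0 0 0 0 0 0]
0.28 0 [0 0 0 0 0 0 0 0]
0.285 0 [0 0 0 0 0 0 0 0]
0.29 0 [0 0 0 0 0 0 0 0]
0.295 0 [0 0 0 0 0 0 0 0]
0.3 6 [0 3 0 0 0 0 3 0]
0.305 32 [ 0 15  0  0  0  0 17  0]
0.31 48 [ 0 23  0  0  0  0 25  0]
0.315 51 [ 0 28  0  0  0  0 23  0]
0.32 56 [ 0 29  0  0  0  0 27  0]
0.325 48 [ 0 25  0  0  0  0 23  0]
0.33 59 [ 0 33  0  0  0  0 26  0]
0.335 55 [ 0 28  0  0  0  0 27  0]
0.34 45 [ 0 20  0  0  0  0 25  0]
0.345 64 [ 3 29  0  0  0  0 24  8]
0.35 104 [23 37  3  0  0  3 24 14]
0.355 149 [38 39 11  0  0  9 20 32]
t 5.38 pos [ 0.6213 -0.2696  0.0704] F [-0.08  0.06 -0.2 ] open 0.0857
turn frac [ 0.012 -0.012  0.008]
(0.62, -0.2686, 0.045) shift frac [0.254 0.011 0.014]
```

Run:
```python
from h import *
for n,c0,z0 in(('s1',[.6201,-.2636,0],.261),('s2',[.6211,-.2695,0],.0704)):
    W=cloud(load(n)).reshape(-1,3); d=W-np.array(c0); y=d@ZJ; x=d@np.array([np.cos(a),np.sin(a),0])
    m=(abs(x)<.05)
    for b in(.01,.02,.03): 
        k=W[m&(abs(y)<b)&(W[:,2]>z0+.05)]; print(n,b,(np.sort(k[:,2])[:12]-z0).round(3))
    k=W[(abs(x)<.05)&(abs(y)<.08)&(W[:,2]>z0+.036)]; print('tips',(np.sort(k[:,2])[:12]-z0).round(3))
    far=W[(abs(W[:,0]-.4)<.1)&(abs(W[:,1]+.05)<.05)]; print('table',np.nanmedian(far[:,2]))
    # pixel of the tips by depth-free check
```

```text
s1 0.01 [0.102 0.102 0.102 0.102 0.103 0.103 0.103 0.104 0.104 0.104 0.104 0.105]
s1 0.02 [0.102 0.102 0.102 0.102 0.102 0.103 0.103 0.103 0.103 0.103 0.104 0.104]
s1 0.03 [0.102 0.102 0.102 0.102 0.102 0.103 0.103 0.103 0.103 0.103 0.103 0.104]
tips [0.042 0.043 0.043 0.044 0.044 0.044 0.044 0.044 0.044 0.044 0.045 0.045]
table -2.4511921730585584e-05
s2 0.01 [0.102 0.102 0.103 0.103 0.103 0.103 0.104 0.104 0.104 0.105 0.105 0.106]
s2 0.02 [0.102 0.102 0.103 0.103 0.103 0.103 0.103 0.103 0.104 0.104 0.104 0.104]
s2 0.03 [0.102 0.102 0.102 0.103 0.103 0.103 0.103 0.103 0.103 0.103 0.104 0.104]
tips [0.036 0.042 0.043 0.043 0.043 0.043 0.043 0.044 0.044 0.044 0.045 0.045]
table 4.019799758725462e-06
```

The camera puts the open fingertips 42 mm and the gripper body 102 mm behind the reported TCP. The specification says 13 mm and 73 mm, so the reported TCP seems to sit about 29 mm beyond the real one along the tool. I'll check the lateral offsets too.

Run:
```python
from h import *
W=cloud(load('s2')).reshape(-1,3); c0=np.array([.6212,-.2695,0]); d=W-c0; y=d@ZJ; x=d@np.array([np.cos(a),np.sin(a),0])
m=(W[:,2]>.118)&(W[:,2]<.14)&(abs(x)<.06)&(abs(y)<.09)
for nm,k in(('+',m&(y>.03)),('-',m&(y<-.03))):
    print(nm,k.sum(),'x pct',np.percentile(x[k],[2,10,50,90,98]).round(4),'y',np.percentile(y[k],[2,10,50,90,98]).round(4))
```

```text
+ 76 x pct [-0.0125 -0.0119 -0.0074  0.0057  0.0103] y [0.0434 0.0438 0.0453 0.0561 0.0575]
- 78 x pct [-0.0123 -0.0116 -0.0076  0.0023  0.0057] y [-0.0546 -0.0543 -0.0486 -0.0423 -0.0411]
```

Laterally it agrees within 1 mm, so I'll apply a 29 mm axial correction and use a reported z of 0.016 for this grasp.

>>> arm_command --motion '[[[0.15,0.01,0.01,0,0.01,-0.01],[0.3,0.01,0.01,0,0.01,-0.01],[0.42,0.01,0.01,0,0.01,-0.01],[0.54,0.01,0.01,0,-0.01,0.01],[0.54,0.01,0.01,0,-0.01,0.01],[0.54,0.01,0.01,0,-0.01,0.01]]]'

```text
time: 6.12
position: [0.6207, -0.2695, 0.0165]
tool_rot: [-0.446, 0.549, -0.447, -0.548]
wrist_force: [-0.9, -0.5, 0.0]
opening: 0.0854
```

Run:
```python
from h import *
go((.62,-.2686,.016),sign=1)
s=snap('side','s3'); im=cv2.cvtColor(s['pixels'],cv2.COLOR_RGB2BGR)
cv2.imwrite('pics/s3c.png',cv2.resize(im[130:310,310:490],None,fx=3,fy=3,interpolation=cv2.INTER_CUBIC))
```

```text
t 6.12 pos [ 0.6207 -0.2695  0.0165] F [-0.95 -0.53  0.01] open 0.0854
turn frac [ 0.012 -0.003 -0.002]
(0.62, -0.2686, 0.016) shift frac [0.005 0.005 0.01 ]
```

View pics/s3c.png

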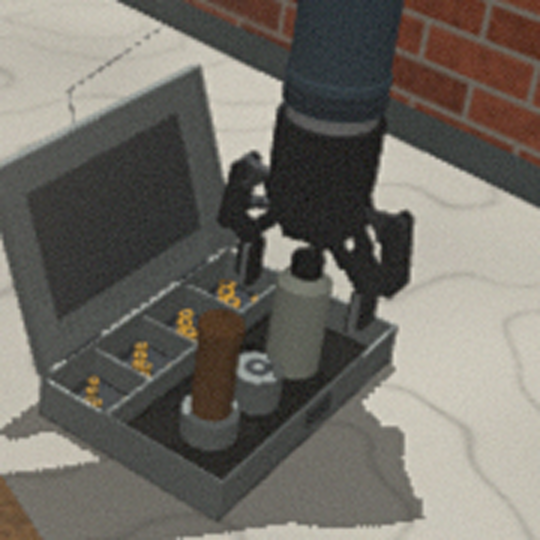

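The fingers straddle the bottle and the cap is just below the palm. I'll close the gripper.

>>> arm_command --motion '[[[0,0,0,0,0,0],[0,0,0,0,0,0],[0,0,0,0,0,0],[0,0,0,0,0,0],[0,0,0,0,0,0],[0,0,0,0,0,0],[0,0,0,0,0,0],[0,0,0,0,0,0]]]' --fingers -1 --grip_force 35

```text
time: 7.18
position: [0.6213, -0.2698, 0.0174]
tool_rot: [-0.446, 0.549, -0.447, -0.548]
wrist_force: [-1.4, -0.0, 4.8]
opening: 0.0409
```

Run:
```python
from h import *
go((.62,-.2686,.016),sign=1)
s=snap('side','s4'); im=cv2.cvtColor(s['pixels'],cv2.COLOR_RGB2BGR)
cv2.imwrite('pics/s4c.png',cv2.resize(im[130:310,310:490],None,fx=3,fy=3,interpolation=cv2.INTER_CUBIC))
```

```text
t 7.17 pos [ 0.6213 -0.2698  0.0174] F [-1.39 -0.02  4.82] open 0.0409
turn frac [ 0.012 -0.005  0.001]
(0.62, -0.2686, 0.016) shift frac [0.014 0.01  0.014]
```

View pics/s4c.png

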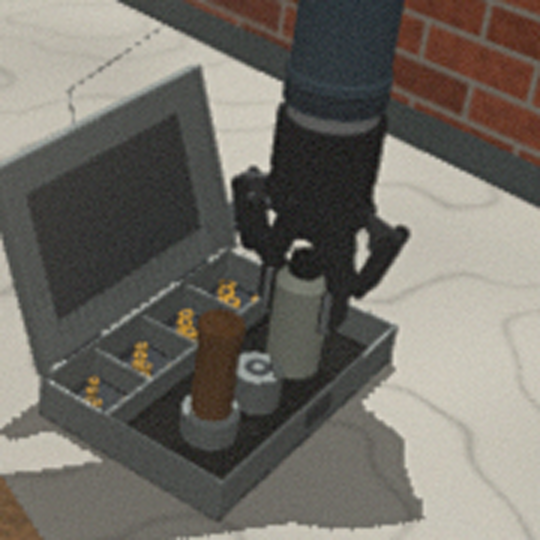

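Gripped at opening 41 mm. I'll lift straight up.

>>> arm_command --motion '[[[-0.1,0,0,0,0,0],[-0.3,0,0,0,0,0],[-0.6,0,0,0,0,0],[-0.9,0,0,0,0,0],[-1,0,0,0,0,0]]]'

```text
time: 7.85
position: [0.6227, -0.2706, 0.1207]
tool_rot: [-0.446, 0.551, -0.446, -0.546]
wrist_force: [-0.1, 0.3, -0.5]
opening: 0.0416
```

>>> arm_command --motion '[[[-0.3,0,0,0,0,0],[-0.6,0,0,0,0,0],[-0.9,0,0,0,0,0],[-1,0,0,0,0,0]]]'

```text
time: 8.35
position: [0.6228, -0.2708, 0.2225]
tool_rot: [-0.447, 0.552, -0.446, -0.545]
wrist_force: [-0.2, -0.3, -1.3]
opening: 0.0409
```

>>> arm_command --motion '[[[-0.25,0,0,0,0,0],[-0.4,0,0,0,0,0],[-0.45,0,0,0,0,0]]]'

```text
time: 8.72
position: [0.6225, -0.2707, 0.2678]
tool_rot: [-0.447, 0.552, -0.446, -0.545]
wrist_force: [0.3, -0.3, -0.9]
opening: 0.0411
```

Run:
```python
from h import *
go((.5653,.2655,.25),sign=1);print(robot.read_state()['joint_positions'])
snap('side','s5')
```

```text
t 8.72 pos [ 0.6225 -0.2707  0.2678] F [ 0.27 -0.26 -0.88] open 0.0411
turn frac [ 0.011 -0.013  0.014]
(0.5653, 0.2655, 0.25) shift frac [ 0.146 -0.528  5.367]
[-0.15539888  0.45258338  0.70000257  1.4792994  -0.29547969  1.30746036
  2.34432751]
```

View pics/s5.png

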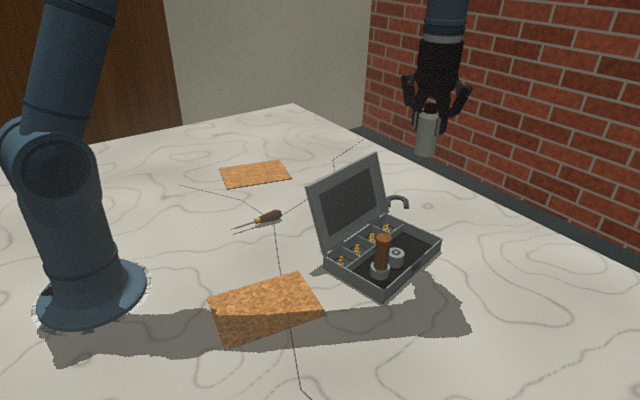

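The bottle is held upright, clear of the die, burnisher and lid. Next I move it across.

>>> arm_command --motion '[[[0,-0.02,0.2,0,0.01,-0.01],[0,-0.05,0.5,0,0,0],[0,-0.08,0.8,0,0,0],[0,-0.1,1,0,0,0]]]'

```text
time: 9.28
position: [0.6115, -0.1683, 0.2658]
tool_rot: [-0.446, 0.551, -0.446, -0.546]
wrist_force: [0.6, 0.3, 0.7]
opening: 0.0411
```

>>> arm_command --motion '[[[0,-0.03,0.35,0,0,0],[0,-0.07,0.7,0,0,0],[0,-0.1,1,0,0,0]]]'

```text
time: 9.65
position: [0.6002, -0.067, 0.2646]
tool_rot: [-0.446, 0.551, -0.446, -0.547]
wrist_force: [-0.1, -0.3, -1.1]
opening: 0.0408
```

>>> arm_command --motion '[[[0,-0.03,0.35,0,0,0],[0,-0.07,0.7,0,0,0],[0,-0.1,1,0,0,0]]]'

```text
time: 10.02
position: [0.5888, 0.0342, 0.2634]
tool_rot: [-0.445, 0.551, -0.446, -0.547]
wrist_force: [0.8, 0.4, -0.9]
opening: 0.0409
```

>>> arm_command --motion '[[[0,-0.03,0.35,0,0,0],[0,-0.07,0.7,0,0,0],[0,-0.1,1,0,0,0]]]'

```text
time: 10.4
position: [0.5775, 0.1353, 0.2622]
tool_rot: [-0.445, 0.551, -0.446, -0.547]
wrist_force: [-0.5, 0.4, -1.4]
opening: 0.0411
```

>>> arm_command --motion '[[[0,-0.03,0.35,0,0,0],[0,-0.07,0.7,0,0,0],[0,-0.1,1,0,0,0],[0,-0.1,1,0,0,0]]]'

```text
time: 10.9
position: [0.5651, 0.2393, 0.2605]
tool_rot: [-0.443, 0.552, -0.445, -0.549]
wrist_force: [-0.1, -0.3, -0.9]
opening: 0.0407
```

Run:
```python
from h import *
go((.5665,.2645,.0162),sign=1);print(robot.read_state()['joint_positions'])
```

```text
t 10.9 pos [0.5651 0.2393 0.2605] F [-0.09 -0.25 -0.87] open 0.0407
turn frac [ 0.03  -0.009  0.001]
(0.5665, 0.2645, 0.0162) shift frac [ 2.442 -0.066  0.255]
[-0.88523982  0.28971869  0.50802641  1.64180759 -0.14211262  1.24828145
  1.43482912]
```

>>> arm_command --motion '[[[0.2,-0.04,0.15,0,0,0],[0.45,-0.06,0.25,0,0,0],[0.7,-0.06,0.25,0,0,0],[1,-0.06,0.25,0,0,0],[1,-0.06,0.25,0,0,0]]]'

```text
time: 11.52
position: [0.5628, 0.2625, 0.1558]
tool_rot: [-0.44, 0.551, -0.448, -0.55]
wrist_force: [-0.2, 0.2, -0.5]
opening: 0.0411
```

>>> arm_command --motion '[[[0.2,0,0,0,0,0],[0.45,0,0,0,0,0],[0.7,0,0,0,0,0],[1,0,0,0,0,0],[1,0,0,0,0,0],[1,0,0,0,0,0]]]'

```text
time: 12.28
position: [0.5631, 0.2617, 0.0567]
tool_rot: [-0.441, 0.551, -0.448, -0.549]
wrist_force: [-0.0, 0.2, 0.4]
opening: 0.0409
```

Run:
```python
from h import *
go((.5665,.2645,.0162),sign=1)
W=cloud(snap('side','s6'))
```

```text
t 12.28 pos [0.5631 0.2617 0.0567] F [-0.04  0.21  0.4 ] open 0.0409
turn frac [ 0.026 -0.015 -0.012]
(0.5665, 0.2645, 0.0162) shift frac [ 0.404 -0.041  0.023]
```

View pics/s6.png

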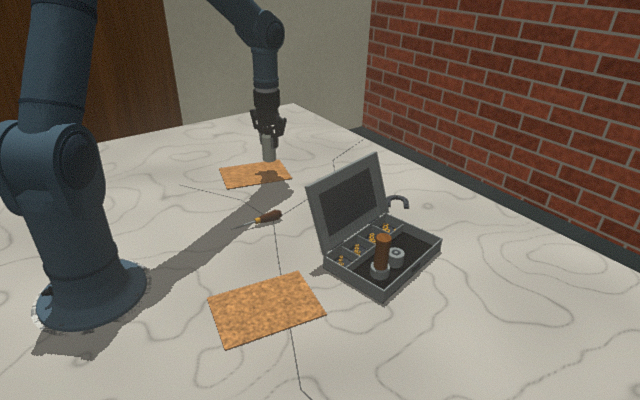

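The bottle hangs over the far part of the mat at (268,150). I'll lower it slowly and feel for contact.

>>> arm_command --motion '[[[0.1,-0.02,0.01,0,-0.01,-0.01],[0.2,-0.04,0.02,0,-0.02,-0.01],[0.28,-0.04,0.02,0,-0.02,-0.01],[0.35,-0.04,0.02,0,-0.02,-0.01],[0.37,-0.04,0.02,0,-0.02,-0.01],[0.37,-0.04,0.02,0,-0.02,-0.01]]]'

```text
time: 13.08
position: [0.5669, 0.2644, 0.02]
tool_rot: [0.445, -0.549, 0.444, 0.551]
wrist_force: [0.6, -0.6, -0.8]
opening: 0.0407
```

Run:
```python
from h import *
go((.5665,.2645,.0162),sign=1)
s=snap('side','s7'); im=cv2.cvtColor(s['pixels'],cv2.COLOR_RGB2BGR)
cv2.imwrite('pics/s7c.png',cv2.resize(im[80:210,200:330],None,fx=4,fy=4,interpolation=cv2.INTER_CUBIC))
W=cloud(s); d=W-np.array([.5653,.2655,0]); m=(np.hypot(d[...,0],d[...,1])<.03)&(W[...,2]<.05)&(W[...,2]>.007)
from scipy.optimize import least_squares
P=W[m]; print(least_squares(lambda c:np.hypot(P[:,0]-c[0],P[:,1]-c[1])-.021,[.565,.265],loss='soft_l1',f_scale=.001).x,len(P))
```

```text
t 13.07 pos [0.5669 0.2644 0.02  ] F [ 0.58 -0.61 -0.85] open 0.0407
turn frac [ 0.026  0.006 -0.   ]
(0.5665, 0.2645, 0.0162) shift frac [0.038 0.004 0.002]
[0.56529534 0.26562234] 153
```

View pics/s7c.png

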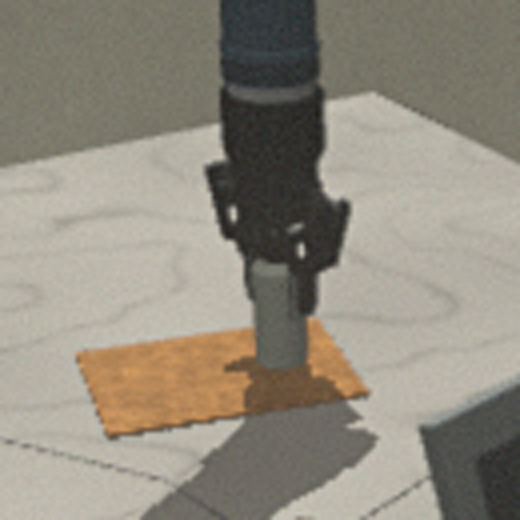

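The bottle is within 1 mm of its intended spot laterally and about 4 mm above the mat. I'll finish lowering it and release.

>>> arm_command --motion '[[[0.02,0,0,0,0,0],[0.03,0,0,0,0,0],[0.04,0,0,0,0,0],[0.045,0,0,0,0,0],[0.045,0,0,0,0,0],[0.045,0,0,0,0,0]]]'

```text
time: 13.88
position: [0.5673, 0.2646, 0.0163]
tool_rot: [0.445, -0.549, 0.443, 0.551]
wrist_force: [-1.8, -0.0, 4.6]
opening: 0.0412
```

Contact at 4.6 N, so I'm opening.

>>> arm_command --motion '[[[0,0,0,0,0,0],[0,0,0,0,0,0],[0,0,0,0,0,0],[0,0,0,0,0,0],[0,0,0,0,0,0]]]' --fingers 0.8

```text
time: 14.5
position: [0.5673, 0.2646, 0.0162]
tool_rot: [0.445, -0.549, 0.443, 0.551]
wrist_force: [-0.4, 0.1, 0.5]
opening: 0.0766
```

>>> arm_command --motion '[[[-0.2,0,0,0,0,0],[-0.5,0,0,0,0,0],[-0.8,0,0,0,0,0],[-1,0,0,0,0,0]]]' --fingers 1

```text
time: 15.0
position: [0.5687, 0.2647, 0.1194]
tool_rot: [0.447, -0.55, 0.442, 0.55]
wrist_force: [0.1, -0.1, -1.3]
opening: 0.0855
```

```bash
cat >> h.py <<'E'
from scipy.optimize import least_squares
def cyl(s,c,r,z0,z1):
    W=cloud(s); d=W-np.array([c[0],c[1],0]); P=W[(np.hypot(d[...,0],d[...,1])<r+.012)&(W[...,2]<z1)&(W[...,2]>z0)]
    o=least_squares(lambda c:np.hypot(P[:,0]-c[0],P[:,1]-c[1])-r,c,loss='soft_l1',f_scale=.001)
    return o.x.round(4),len(P),np.abs(o.fun).mean().round(4)
E
python3 - <<'E'
from h import *
go((.512,-.2917,.25),sign=1)
s=snap('side','s8'); print(cyl(s,(.565,.265),.021,.01,.04),cyl(s,(.565,.265),.021,.05,.08)); print('die',cyl(s,(.564,-.283),.019,.01,.031))
E
```

```text
t 15.0 pos [0.5687 0.2647 0.1194] F [ 0.1  -0.08 -1.3 ] open 0.0855
turn frac [0.025 0.009 0.008]
(0.512, -0.2917, 0.25) shift frac [-1.336  1.717 -5.315]
(array([0.5658, 0.2659]), 108, np.float64(0.0013)) (array([0.5657, 0.2655]), 125, np.float64(0.0014))
die (array([ 0.5639, -0.2831]), 116, np.float64(0.0007))
```

View pics/s8.png

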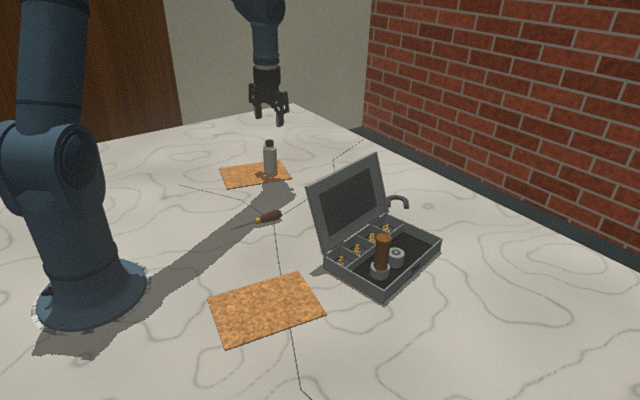

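The bottle stands upright on the mat at (0.566, 0.266), and the die is unmoved. On to the burnisher.

>>> arm_command --motion '[[[-0.35,0.1,-0.35,0,0,0],[-0.7,0.2,-0.7,0,0,0],[-1,0.34,-1,0,0,0],[-1,0.34,-1,0,0,0]]]'

```text
time: 15.55
position: [0.5595, 0.1556, 0.2241]
tool_rot: [-0.451, 0.55, -0.441, -0.547]
wrist_force: [0.1, 0.3, 0.2]
opening: 0.0855
```

>>> arm_command --motion '[[[-0.1,0.17,-0.5,0,0,0],[-0.2,0.34,-1,0,0,0],[-0.2,0.34,-1,0,0,0]]]'

```text
time: 15.92
position: [0.546, 0.045, 0.2432]
tool_rot: [-0.454, 0.548, -0.444, -0.545]
wrist_force: [0.9, 0.3, -1.2]
opening: 0.0856
```

>>> arm_command --motion '[[[0,0.17,-0.5,0,0,0],[0,0.34,-1,0,0,0],[0,0.34,-1,0,0,0]]]'

```text
time: 16.3
position: [0.5309, -0.0639, 0.2415]
tool_rot: [-0.455, 0.546, -0.447, -0.543]
wrist_force: [0.5, -0.1, 1.0]
opening: 0.0854
```

>>> arm_command --motion '[[[0,0.17,-0.5,0,0,0],[0,0.34,-1,0,0,0],[0,0.34,-1,0,0,0]]]'

```text
time: 16.68
position: [0.5151, -0.1719, 0.2401]
tool_rot: [-0.456, 0.545, -0.449, -0.542]
wrist_force: [-0.5, -0.2, 0.1]
opening: 0.0852
```

>>> arm_command --motion '[[[0,0.17,-0.5,0,0,0],[0,0.34,-1,0,0,0],[0,0.34,-1,0,0,0]]]'

```text
time: 17.05
position: [0.4987, -0.2793, 0.2389]
tool_rot: [-0.457, 0.544, -0.452, -0.54]
wrist_force: [-1.1, 0.6, -0.8]
opening: 0.0856
```

Run:
```python
from h import *
go((.512,-.2917,.016),sign=1);print(robot.read_state()['joint_positions'])
```

```text
t 17.05 pos [ 0.4987 -0.2793  0.2389] F [-1.08  0.58 -0.85] open 0.0856
turn frac [-0.047  0.002  0.017]
(0.512, -0.2917, 0.016) shift frac [ 2.23  -0.091 -0.147]
[-0.25738811  0.25166282  0.82090585  1.78432459 -0.20460807  1.18539175
  2.37061892]
```

>>> arm_command --motion '[[[0.2,-0.09,-0.15,-0.05,0,0.02],[0.5,-0.09,-0.15,-0.05,0,0.02],[0.8,-0.09,-0.15,-0.05,0,0.02],[1,-0.09,-0.15,-0.05,0,0.02],[1,-0.09,-0.15,-0.05,0,0.02]]]'

```text
time: 17.68
position: [0.5107, -0.2893, 0.1367]
tool_rot: [0.446, -0.546, 0.447, 0.55]
wrist_force: [0.4, -1.0, 0.0]
opening: 0.0854
```

Run:
```python
from h import *
go((.512,-.2917,.016),sign=1)
```

```text
t 17.68 pos [ 0.5107 -0.2893  0.1367] F [ 0.41 -1.04  0.01] open 0.0854
turn frac [ 0.009  0.008 -0.01 ]
(0.512, -0.2917, 0.016) shift frac [ 1.207 -0.013 -0.031]
```

>>> arm_command --motion '[[[0.2,-0.01,-0.03,0,0,-0.01],[0.45,-0.01,-0.03,0,0,-0.01],[0.7,-0.01,-0.03,0,0,-0.01],[0.7,-0.01,-0.03,0,0,-0.01],[0.7,-0.01,-0.03,0,0,-0.01]]]'

```text
time: 18.3
position: [0.5127, -0.2924, 0.0675]
tool_rot: [0.448, -0.548, 0.446, 0.549]
wrist_force: [0.5, 0.0, 0.6]
opening: 0.0854
```

Run:
```python
from h import *
go((.512,-.2917,.016),sign=1)
s=snap('side','s9'); im=cv2.cvtColor(s['pixels'],cv2.COLOR_RGB2BGR)
cv2.imwrite('pics/s9c.png',cv2.resize(im[130:310,310:490],None,fx=3,fy=3,interpolation=cv2.INTER_CUBIC))
```

```text
t 18.3 pos [ 0.5127 -0.2924  0.0675] F [0.49 0.01 0.64] open 0.0854
turn frac [0.008 0.006 0.003]
(0.512, -0.2917, 0.016) shift frac [0.515 0.006 0.007]
```

View pics/s9c.png

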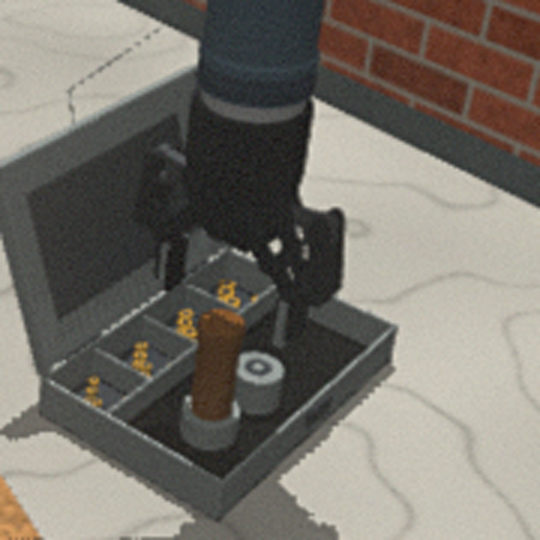

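The fingers are on either side of the burnisher. I'll go down the last 50 mm and grip.

>>> arm_command --motion '[[[0.15,0,0,0,0,0],[0.3,0,0,0,0,0],[0.45,0,0,0,0,0],[0.51,0,0,0,0,0],[0.51,0,0,0,0,0],[0.51,0,0,0,0,0]]]'

```text
time: 19.1
position: [0.5133, -0.2928, 0.0172]
tool_rot: [-0.448, 0.548, -0.446, -0.548]
wrist_force: [-0.1, 0.8, -0.4]
opening: 0.0856
```

>>> arm_command --motion '[[[0,0,0,0,0,0],[0,0,0,0,0,0],[0,0,0,0,0,0],[0,0,0,0,0,0],[0,0,0,0,0,0],[0,0,0,0,0,0],[0,0,0,0,0,0],[0,0,0,0,0,0]]]' --fingers -1 --grip_force 40

```text
time: 20.1
position: [0.5136, -0.2928, 0.0175]
tool_rot: [-0.448, 0.548, -0.445, -0.548]
wrist_force: [-0.7, 1.3, 4.1]
opening: 0.0288
```

Run:
```python
from h import *
go((.512,-.2917,.016),sign=1)
s=snap('side','s10'); print(cyl(s,(.511,-.2907),.015,.03,.05),cyl(s,(.511,-.2907),.021,.01,.024),cyl(s,(.564,-.283),.019,.01,.031))
```

```text
t 20.1 pos [ 0.5136 -0.2928  0.0175] F [-0.68  1.26  4.1 ] open 0.0288
turn frac [0.008 0.004 0.006]
(0.512, -0.2917, 0.016) shift frac [0.015 0.014 0.014]
(array([ 0.5109, -0.2915]), 104, np.float64(0.0008)) (array([ 0.5107, -0.2911]), 99, np.float64(0.0007)) (array([ 0.5631, -0.2831]), 82, np.float64(0.0008))
```

>>> arm_command --motion '[[[-0.1,0,0,0,0,0],[-0.3,0,0,0,0,0],[-0.6,0,0,0,0,0],[-0.9,0,0,0,0,0],[-1,0,0,0,0,0]]]'

```text
time: 20.78
position: [0.5147, -0.2944, 0.1205]
tool_rot: [-0.449, 0.55, -0.445, -0.546]
wrist_force: [-0.3, -0.3, -1.9]
opening: 0.0286
```

>>> arm_command --motion '[[[-0.3,0,0,0,0,0],[-0.6,0,0,0,0,0],[-0.9,0,0,0,0,0],[-1,0,0,0,0,0]]]'

```text
time: 21.28
position: [0.5145, -0.2951, 0.2221]
tool_rot: [-0.449, 0.551, -0.445, -0.545]
wrist_force: [0.3, 0.0, -0.9]
opening: 0.0289
```

>>> arm_command --motion '[[[-0.25,0,0,0,0,0],[-0.4,0,0,0,0,0],[-0.5,0,0,0,0,0]]]'

```text
time: 21.65
position: [0.5137, -0.295, 0.272]
tool_rot: [-0.449, 0.55, -0.445, -0.545]
wrist_force: [0.9, 0.1, -1.4]
opening: 0.0287
```

Run:
```python
from h import *
go((.4713,.290,.25),sign=1);print(robot.read_state()['joint_positions'])
snap('side','s11')
```

```text
t 21.65 pos [ 0.5137 -0.295   0.272 ] F [ 0.86  0.1  -1.43] open 0.0287
turn frac [ 0.006 -0.004  0.018]
(0.4713, 0.29, 0.25) shift frac [ 0.215 -0.756  5.817]
[-0.23569457  0.27363065  0.83127389  1.69593605 -0.21643899  1.25783365
  2.41548148]
```

View pics/s11.png

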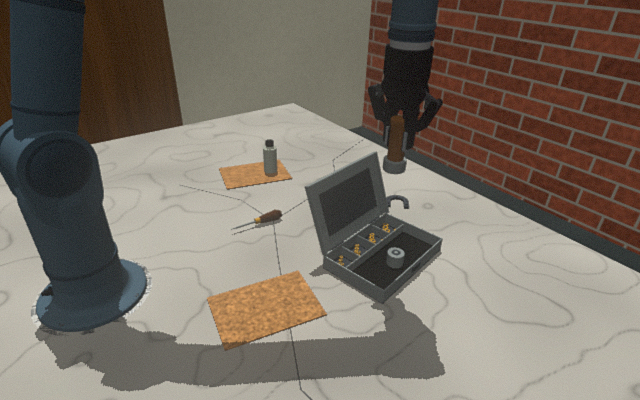

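The burnisher is held upright, clear of the lid. I'll move it to the mat.

>>> arm_command --motion '[[[0,-0.02,0.2,0,0,0.01],[0,-0.06,0.5,0,0,0.01],[0,-0.1,0.8,0,0,0.01],[0,-0.13,1,0,0,0.01]]]'

```text
time: 22.2
position: [0.5065, -0.1927, 0.272]
tool_rot: [-0.447, 0.55, -0.446, -0.547]
wrist_force: [-0.4, -0.7, -1.2]
opening: 0.0286
```

>>> arm_command --motion '[[[0,-0.05,0.35,0,0,0],[0,-0.09,0.7,0,0,0],[0,-0.13,1,0,0,0]]]'

```text
time: 22.58
position: [0.4981, -0.0906, 0.2708]
tool_rot: [-0.447, 0.549, -0.446, -0.548]
wrist_force: [0.4, 0.1, -2.0]
opening: 0.0286
```

>>> arm_command --motion '[[[0,-0.05,0.35,0,0,0],[0,-0.09,0.7,0,0,0],[0,-0.13,1,0,0,0]]]'

```text
time: 22.95
position: [0.4896, 0.0115, 0.2698]
tool_rot: [-0.446, 0.549, -0.446, -0.548]
wrist_force: [0.1, 0.2, -3.0]
opening: 0.0286
```

>>> arm_command --motion '[[[0,-0.05,0.35,0,0,0],[0,-0.09,0.7,0,0,0],[0,-0.13,1,0,0,0]]]'

```text
time: 23.32
position: [0.4809, 0.1133, 0.2687]
tool_rot: [0.445, -0.549, 0.446, 0.549]
wrist_force: [1.0, 0.8, -0.5]
opening: 0.0285
```

>>> arm_command --motion '[[[0,-0.05,0.35,0,0,0],[0,-0.09,0.7,0,0,0],[0,-0.13,1,0,0,0],[0,-0.13,1,0,0,0]]]'

```text
time: 23.82
position: [0.4716, 0.2171, 0.2673]
tool_rot: [0.443, -0.55, 0.445, 0.551]
wrist_force: [0.2, -0.2, -1.4]
opening: 0.0286
```

Run:
```python
from h import *
go((.4713,.290,.0165),sign=1)
```

```text
t 23.82 pos [0.4716 0.2171 0.2673] F [ 0.17 -0.17 -1.38] open 0.0286
turn frac [ 0.027 -0.002 -0.007]
(0.4713, 0.29, 0.0165) shift frac [ 2.507 -0.16   0.716]
```

>>> arm_command --motion '[[[0.15,-0.08,0.35,0.02,0,0],[0.4,-0.16,0.71,0.02,0,0],[0.7,-0.16,0.71,0.02,0,0],[1,-0.16,0.71,0.02,0,0],[1,-0.16,0.71,0.02,0,0]]]'

```text
time: 24.45
position: [0.4697, 0.2866, 0.1639]
tool_rot: [0.443, -0.547, 0.451, 0.548]
wrist_force: [0.8, 0.1, -2.3]
opening: 0.0283
```

>>> arm_command --motion '[[[0.2,0,0,0,0,0],[0.45,0,0,0,0,0],[0.7,0,0,0,0,0],[1,0,0,0,0,0],[1,0,0,0,0,0],[1,0,0,0,0,0]]]'

```text
time: 25.2
position: [0.4704, 0.2862, 0.0656]
tool_rot: [0.444, -0.547, 0.451, 0.548]
wrist_force: [0.7, -0.0, -1.7]
opening: 0.0286
```

Run:
```python
from h import *
go((.4713,.290,.0165),sign=1)
```

```text
t 25.2 pos [0.4704 0.2862 0.0656] F [ 0.74 -0.02 -1.65] open 0.0286
turn frac [ 0.002 -0.009 -0.015]
(0.4713, 0.29, 0.0165) shift frac [ 0.491 -0.02   0.038]
```

>>> arm_command --motion '[[[0.1,-0.02,0.02,0,-0.01,-0.015],[0.2,-0.02,0.04,0,-0.01,-0.015],[0.3,-0.02,0.04,0,-0.01,-0.015],[0.4,-0.02,0.04,0,-0.01,-0.015],[0.45,-0.02,0.04,0,-0.01,-0.015],[0.46,-0.02,0.04,0,-0.01,-0.015],[0.46,-0.02,0.04,0,-0.01,-0.015]]]'

```text
time: 26.08
position: [0.4715, 0.2903, 0.0197]
tool_rot: [0.448, -0.547, 0.447, 0.548]
wrist_force: [0.2, 0.6, -1.7]
opening: 0.0289
```

Run:
```python
from h import *
go((.4713,.290,.0165),sign=1)
s=snap('side','s12'); print(cyl(s,(.4687,.2915),.015,.03,.05)); im=cv2.cvtColor(s['pixels'],cv2.COLOR_RGB2BGR)
cv2.imwrite('pics/s12c.png',cv2.resize(im[80:210,200:330],None,fx=4,fy=4,interpolation=cv2.INTER_CUBIC))
```

```text
t 26.07 pos [0.4715 0.2903 0.0197] F [ 0.19  0.62 -1.71] open 0.0289
turn frac [0.002 0.001 0.   ]
(0.4713, 0.29, 0.0165) shift frac [ 0.032  0.002 -0.003]
(array([0.4687, 0.2914]), 63, np.float64(0.0018))
```

View pics/s12c.png

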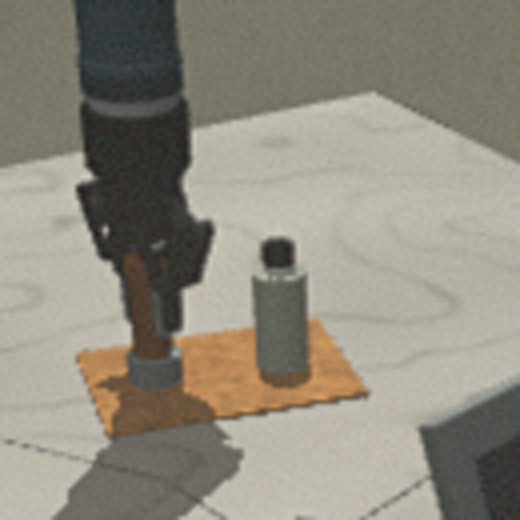

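The burnisher is just above the mat, left of the bottle and at the planned spot. I'll lower it 3-4 mm and release.

>>> arm_command --motion '[[[0.02,0,0,0,0,0],[0.03,0,0,0,0,0],[0.035,0,0,0,0,0],[0.038,0,0,0,0,0],[0.038,0,0,0,0,0]]]'

```text
time: 26.75
position: [0.4716, 0.2904, 0.0165]
tool_rot: [0.448, -0.547, 0.447, 0.548]
wrist_force: [-1.8, -1.5, 3.1]
opening: 0.029
```

>>> arm_command --motion '[[[0,0,0,0,0,0],[0,0,0,0,0,0],[0,0,0,0,0,0],[0,0,0,0,0,0],[0,0,0,0,0,0]]]' --fingers 0.8

```text
time: 27.38
position: [0.4717, 0.2904, 0.0165]
tool_rot: [0.448, -0.547, 0.447, 0.548]
wrist_force: [1.1, 1.0, -0.1]
opening: 0.0767
```

>>> arm_command --motion '[[[-0.2,0,0,0,0,0],[-0.5,0,0,0,0,0],[-0.8,0,0,0,0,0],[-1,0,0,0,0,0]]]'

```text
time: 27.88
position: [0.4723, 0.2907, 0.1181]
tool_rot: [0.449, -0.547, 0.447, 0.547]
wrist_force: [-0.9, -0.2, -0.5]
opening: 0.0767
```

Run:
```python
from h import *
go((.5649,-.2842,.23),sign=1)
s=snap('side','s13'); print(cyl(s,(.4687,.2915),.015,.03,.08),cyl(s,(.566,.2657),.021,.01,.08),cyl(s,(.564,-.283),.019,.01,.031))
im=cv2.cvtColor(s['pixels'],cv2.COLOR_RGB2BGR)
cv2.imwrite('pics/s13c.png',cv2.resize(im[80:210,200:330],None,fx=4,fy=4,interpolation=cv2.INTER_CUBIC))
```

```text
t 27.88 pos [0.4723 0.2907 0.1181] F [-0.93 -0.2  -0.54] open 0.0767
turn frac [0.001 0.004 0.004]
(0.5649, -0.2842, 0.23) shift frac [-1.131  0.23  -5.816]
(array([0.4685, 0.2918]), 153, np.float64(0.0015)) (array([0.566 , 0.2658]), 274, np.float64(0.0014)) (array([ 0.564 , -0.2833]), 129, np.float64(0.0009))
```

View pics/s13c.png

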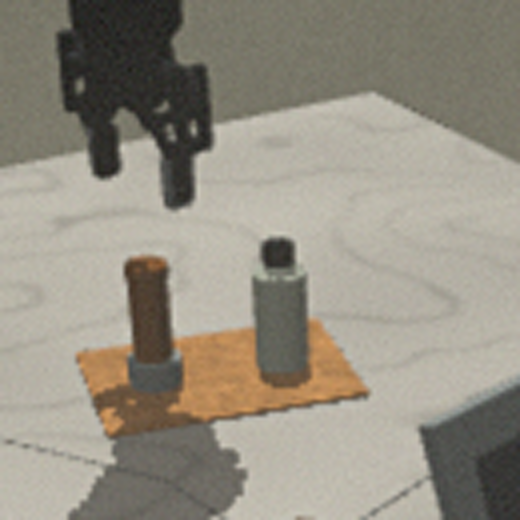

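Both stand on the mat, upright and released, and the die is unmoved. Now the die.

>>> arm_command --motion '[[[-0.35,0.01,-0.35,0,0,0],[-0.7,0.02,-0.7,0,0,0],[-1,0.04,-1,0,0,0],[-1,0.04,-1,0,0,0]]]' --fingers 0.2

```text
time: 28.42
position: [0.4921, 0.1898, 0.2226]
tool_rot: [-0.454, 0.547, -0.445, -0.545]
wrist_force: [-0.6, -0.1, -0.1]
opening: 0.0509
```

>>> arm_command --motion '[[[-0.1,0.02,-0.5,0,0,0],[-0.2,0.04,-1,0,0,0],[-0.2,0.04,-1,0,0,0]]]'

```text
time: 28.8
position: [0.5077, 0.0863, 0.2415]
tool_rot: [-0.456, 0.545, -0.448, -0.543]
wrist_force: [-0.3, 0.5, 1.5]
opening: 0.0508
```

>>> arm_command --motion '[[[0,0.02,-0.5,0,0,0],[0,0.04,-1,0,0,0],[0,0.04,-1,0,0,0]]]'

```text
time: 29.18
position: [0.5218, -0.0163, 0.2397]
tool_rot: [-0.457, 0.544, -0.45, -0.541]
wrist_force: [-0.4, -0.1, 0.1]
opening: 0.0513
```

>>> arm_command --motion '[[[0,0.02,-0.5,0,0,0],[0,0.04,-1,0,0,0],[0,0.04,-1,0,0,0]]]'

```text
time: 29.55
position: [0.5352, -0.1183, 0.2382]
tool_rot: [-0.457, 0.543, -0.453, -0.54]
wrist_force: [0.2, 0.3, -1.2]
opening: 0.0511
```

>>> arm_command --motion '[[[0,0.02,-0.5,0,0,0],[0,0.04,-1,0,0,0],[0,0.04,-1,0,0,0]]]'

```text
time: 29.92
position: [0.548, -0.2198, 0.237]
tool_rot: [-0.458, 0.542, -0.455, -0.539]
wrist_force: [-1.3, -0.0, -0.4]
opening: 0.0512
```

Run:
```python
from h import *
go((.5655,-.2845,.12),sign=1)
```

```text
t 29.93 pos [ 0.548  -0.2198  0.237 ] F [-1.27 -0.02 -0.4 ] open 0.0512
turn frac [-0.061 -0.001  0.011]
(0.5655, -0.2845, 0.12) shift frac [ 1.17  -0.058 -0.667]
```

>>> arm_command --motion '[[[0,-0.06,-0.4,-0.06,0,0],[0.2,-0.06,-0.67,-0.06,0,0],[0.5,-0.06,-0.67,-0.06,0,0],[0.8,-0.06,-0.67,-0.06,0,0],[1,-0.06,-0.67,-0.06,0,0],[1,-0.06,-0.67,-0.06,0,0]]]'

```text
time: 30.68
position: [0.5651, -0.2812, 0.1344]
tool_rot: [0.448, -0.547, 0.446, 0.548]
wrist_force: [-0.2, -0.1, 0.5]
opening: 0.0512
```

Run:
```python
from h import *
go((.5655,-.2845,-.021),sign=1)
```

```text
t 30.68 pos [ 0.5651 -0.2812  0.1344] F [-0.22 -0.13  0.52] open 0.0512
turn frac [0.005 0.006 0.004]
(0.5655, -0.2845, -0.021) shift frac [ 1.554  0.006 -0.037]
```

>>> arm_command --motion '[[[0.2,0,-0.03,0,0,0],[0.5,0,-0.03,0,0,0],[0.8,0,-0.03,0,0,0],[1,0,-0.03,0,0,0],[1,0,-0.03,0,0,0],[1,0,-0.03,0,0,0]]]'

```text
time: 31.42
position: [0.5667, -0.2846, 0.0355]
tool_rot: [-0.449, 0.548, -0.446, -0.547]
wrist_force: [0.8, 0.3, 0.9]
opening: 0.0516
```

Run:
```python
from h import *
go((.5655,-.2845,-.021),sign=1)
s=snap('side','s14'); im=cv2.cvtColor(s['pixels'],cv2.COLOR_RGB2BGR)
cv2.imwrite('pics/s14c.png',cv2.resize(im[130:310,310:490],None,fx=4,fy=4,interpolation=cv2.INTER_CUBIC))
p=robot.read_state()['position']
W=cloud(s).reshape(-1,3); d=W-np.array([p[0],p[1],0]); y=d@ZJ; x=d@np.array([np.cos(a),np.sin(a),0])
k=(abs(x)<.02)&(abs(y)<.05)&(W[:,2]>.042)&(W[:,2]<.1)
print('tips',(np.sort(W[k][:,2])[:14]).round(4))
m=k&(W[:,2]<.085)
for nm,q in(('+',m&(y>.01)),('-',m&(y<-.01))): print(nm,q.sum(),np.percentile(x[q],[2,50,98]).round(4),np.percentile(y[q],[2,50,98]).round(4)) if q.sum() else 0
```

```text
t 31.43 pos [ 0.5667 -0.2846  0.0355] F [0.8  0.26 0.9 ] open 0.0516
turn frac [0.004 0.004 0.007]
(0.5655, -0.2845, -0.021) shift frac [0.565 0.014 0.003]
tips [0.0678 0.0689 0.0692 0.0692 0.0702 0.0703 0.0704 0.0706 0.0706 0.0713
 0.072  0.0721 0.0721 0.0721]
+ 48 [-0.0122 -0.0074  0.0073] [0.0264 0.0278 0.0377]
- 42 [-0.0131 -0.0086  0.0035] [-0.0377 -0.0303 -0.0245]
```

View pics/s14c.png

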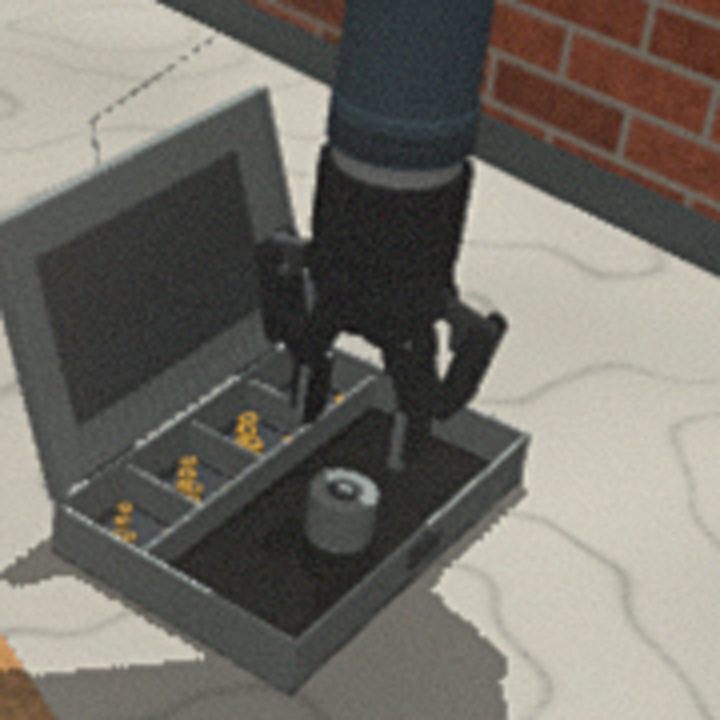

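Tips measure about 33 mm above the reported TCP, centred on the die with room to both bay walls. I'll descend to a reported z of -0.021 (tips about 12 mm) with a check part way.

>>> arm_command --motion '[[[0.1,0.01,0,0,0,0],[0.2,0.01,0,0,0,0],[0.3,0.01,0,0,0,0],[0.4,0.01,0,0,0,0],[0.4,0.01,0,0,0,0]]]'

```text
time: 32.1
position: [0.5651, -0.2842, -0.0056]
tool_rot: [0.448, -0.547, 0.446, 0.548]
wrist_force: [0.6, 0.2, -0.5]
opening: 0.0514
```

>>> arm_command --motion '[[[0.05,0,0,0,0,0],[0.1,0,0,0,0,0],[0.15,0,0,0,0,0],[0.15,0,0,0,0,0],[0.15,0,0,0,0,0]]]'

```text
time: 32.72
position: [0.5652, -0.2843, -0.0205]
tool_rot: [0.448, -0.547, 0.446, 0.548]
wrist_force: [0.4, 0.2, 0.5]
opening: 0.0515
```

Run:
```python
from h import *
go((.5655,-.2845,-.021),sign=1)
s=snap('side','s15'); im=cv2.cvtColor(s['pixels'],cv2.COLOR_RGB2BGR)
cv2.imwrite('pics/s15c.png',cv2.resize(im[130:310,310:490],None,fx=4,fy=4,interpolation=cv2.INTER_CUBIC))
print(cyl(s,(.564,-.283),.019,.01,.031))
```

```text
t 32.73 pos [ 0.5652 -0.2843 -0.0205] F [0.41 0.24 0.51] open 0.0515
turn frac [0.004 0.006 0.004]
(0.5655, -0.2845, -0.021) shift frac [ 0.005 -0.002 -0.003]
(array([ 0.5635, -0.2819]), 169, np.float64(0.0028))
```

View pics/s15c.png

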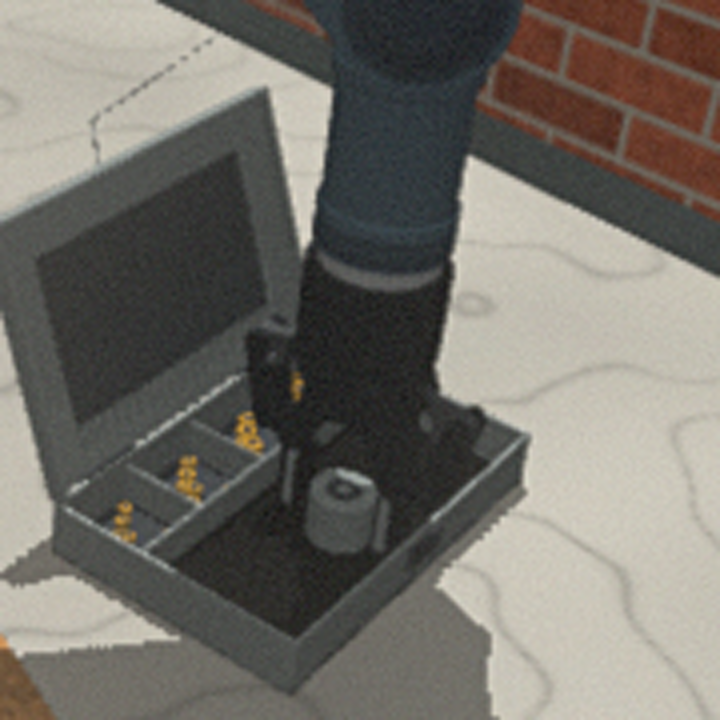

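Both fingers flank the die inside the bay, no contact forces. I'll grip.

>>> arm_command --motion '[[[0,0,0,0,0,0],[0,0,0,0,0,0],[0,0,0,0,0,0],[0,0,0,0,0,0],[0,0,0,0,0,0],[0,0,0,0,0,0]]]' --fingers -1 --grip_force 50

```text
time: 33.52
position: [0.5657, -0.2847, -0.02]
tool_rot: [-0.449, 0.548, -0.446, -0.548]
wrist_force: [1.0, 0.2, 3.8]
opening: 0.0365
```

>>> arm_command --motion '[[[-0.1,0,0,0,0,0],[-0.3,0,0,0,0,0],[-0.6,0,0,0,0,0],[-0.9,0,0,0,0,0],[-1,0,0,0,0,0]]]'

```text
time: 34.15
position: [0.5668, -0.2858, 0.0829]
tool_rot: [-0.449, 0.549, -0.446, -0.546]
wrist_force: [-0.1, 0.3, -2.4]
opening: 0.0362
```

>>> arm_command --motion '[[[-0.3,0,0,0,0,0],[-0.6,0,0,0,0,0],[-0.9,0,0,0,0,0],[-1,0,0,0,0,0]]]'

```text
time: 34.65
position: [0.5668, -0.2865, 0.1846]
tool_rot: [-0.45, 0.55, -0.445, -0.545]
wrist_force: [-0.8, -0.6, -3.5]
opening: 0.0368
```

>>> arm_command --motion '[[[-0.2,0,0,0,0,0],[-0.4,0,0,0,0,0],[-0.5,0,0,0,0,0]]]'

```text
time: 35.02
position: [0.5668, -0.287, 0.2362]
tool_rot: [-0.45, 0.551, -0.445, -0.544]
wrist_force: [0.5, 0.6, -2.9]
opening: 0.0368
```

Run:
```python
from h import *
go((.609,.0158,.0),sign=1)
s=snap('side','s16')
```

```text
t 35.02 pos [ 0.5668 -0.287   0.2362] F [ 0.52  0.58 -2.9 ] open 0.0368
turn frac [ 0.003 -0.005  0.021]
(0.609, 0.0158, 0.0) shift frac [ 2.364 -0.992  2.889]
```

View pics/s16.png

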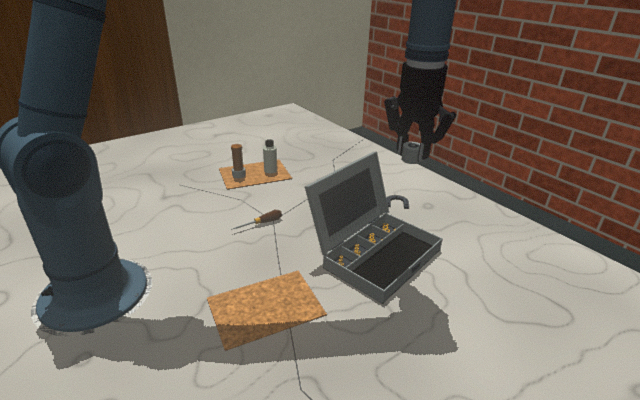

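>>> arm_command --motion '[[[0,-0.07,0.2,0,0,0.02],[0,-0.17,0.5,0,0,0.02],[0,-0.28,0.8,0,0,0.02],[0,-0.34,1,0,0,0.02]]]'

```text
time: 35.58
position: [0.5809, -0.1798, 0.2365]
tool_rot: [-0.447, 0.549, -0.447, -0.547]
wrist_force: [-0.4, 0.4, -2.5]
opening: 0.0365
```

>>> arm_command --motion '[[[0,-0.12,0.35,0,0,0],[0,-0.24,0.7,0,0,0],[0,-0.34,1,0,0,0]]]'

```text
time: 35.95
position: [0.5938, -0.0731, 0.2357]
tool_rot: [-0.446, 0.549, -0.447, -0.548]
wrist_force: [0.4, -1.3, -2.8]
opening: 0.0364
```

>>> arm_command --motion '[[[0,-0.12,0.35,0,0,0],[0,-0.24,0.65,0,0,0],[0,-0.31,0.89,0,0,0],[0,-0.31,0.89,0,0,0]]]'

```text
time: 36.45
position: [0.6059, 0.0244, 0.2346]
tool_rot: [0.445, -0.549, 0.445, 0.55]
wrist_force: [1.3, -0.5, -2.8]
opening: 0.0367
```

Run:
```python
from h import *
go((.6093,.0153,-.013),sign=1)
```

```text
t 36.45 pos [0.6059 0.0244 0.2346] F [ 1.3  -0.47 -2.79] open 0.0367
turn frac [ 0.022  0.    -0.003]
(0.6093, 0.0153, -0.013) shift frac [ 2.476 -0.018 -0.096]
```

>>> arm_command --motion '[[[0.2,-0.02,-0.1,0.02,0,0],[0.5,-0.02,-0.1,0.02,0,0],[0.8,-0.02,-0.1,0.02,0,0],[1,-0.02,-0.1,0.02,0,0],[1,-0.02,-0.1,0.02,0,0]]]'

```text
time: 37.08
position: [0.6076, 0.0132, 0.132]
tool_rot: [0.446, -0.545, 0.45, 0.548]
wrist_force: [-0.4, -0.3, -2.1]
opening: 0.0365
```

>>> arm_command --motion '[[[0.2,0,0,0,0,0],[0.5,0,0,0,0,0],[0.8,0,0,0,0,0],[1,0,0,0,0,0],[1,0,0,0,0,0],[1,0,0,0,0,0]]]'

```text
time: 37.83
position: [0.6082, 0.0129, 0.033]
tool_rot: [0.447, -0.546, 0.45, 0.548]
wrist_force: [0.6, 0.9, -2.5]
opening: 0.0365
```

Run:
```python
from h import *
go((.6093,.0153,-.013),sign=1)
s=snap('side','s17'); print(cyl(s,(.6075,.0168),.019,.05,.085))
```

```text
t 37.83 pos [0.6082 0.0129 0.033 ] F [ 0.56  0.89 -2.5 ] open 0.0365
turn frac [-0.003 -0.002 -0.009]
(0.6093, 0.0153, -0.013) shift frac [ 0.46  -0.018  0.022]
(array([0.6117, 0.034 ]), 15, np.float64(0.001))
```

View pics/s17.png

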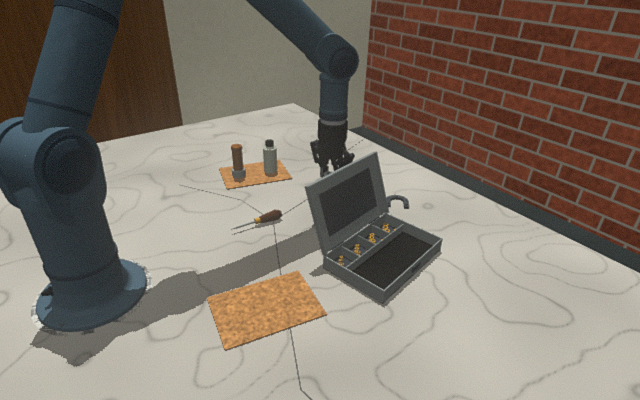

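The lid at (350,190) hides the pad from the side camera, so I'll rely on the TCP, lower gently, and verify from above afterwards.

>>> arm_command --motion '[[[0.1,-0.02,0.02,0,0,-0.01],[0.2,-0.02,0.02,0,0,-0.01],[0.3,-0.02,0.02,0,0,-0.01],[0.38,-0.02,0.02,0,0,-0.01],[0.42,-0.02,0.02,0,0,-0.01],[0.42,-0.02,0.02,0,0,-0.01]]]'

```text
time: 38.62
position: [0.6096, 0.015, -0.009]
tool_rot: [-0.448, 0.547, -0.448, -0.546]
wrist_force: [-0.2, -0.8, -2.0]
opening: 0.0365
```

Run:
```python
from h import *
go((.6093,.0153,-.013),sign=1)
```

```text
t 38.62 pos [ 0.6096  0.015  -0.009 ] F [-0.23 -0.82 -2.02] open 0.0365
turn frac [-0.003 -0.002  0.001]
(0.6093, 0.0153, -0.013) shift frac [0.04  0.002 0.003]
```

>>> arm_command --motion '[[[0.02,0,0,0,0,0],[0.03,0,0,0,0,0],[0.04,0,0,0,0,0],[0.045,0,0,0,0,0],[0.045,0,0,0,0,0]]]'

```text
time: 39.25
position: [0.6098, 0.0151, -0.0129]
tool_rot: [-0.448, 0.547, -0.448, -0.547]
wrist_force: [-1.2, 0.4, 3.1]
opening: 0.0365
```

Contact: the force went from -2 to +3 N. I'll release with a moderate opening and retreat.

>>> arm_command --motion '[[[0,0,0,0,0,0],[0,0,0,0,0,0],[0,0,0,0,0,0],[0,0,0,0,0,0],[0,0,0,0,0,0]]]' --fingers 0.6

```text
time: 39.88
position: [0.6098, 0.0151, -0.013]
tool_rot: [-0.448, 0.547, -0.448, -0.547]
wrist_force: [-0.8, -0.7, 0.5]
opening: 0.0681
```

>>> arm_command --motion '[[[-0.2,0,0,0,0,0],[-0.5,0,0,0,0,0],[-0.8,0,0,0,0,0],[-1,0,0,0,0,0]]]'

```text
time: 40.38
position: [0.6111, 0.0149, 0.09]
tool_rot: [-0.449, 0.548, -0.447, -0.546]
wrist_force: [0.2, -0.5, 1.0]
opening: 0.0682
```

>>> arm_command --motion '[[[-0.3,0,0.3,0,0,0],[-0.6,0,0.6,0,0,0],[-1,0,1,0,0,0],[-1,0,1,0,0,0]]]' --fingers 1

```text
time: 40.88
position: [0.5932, 0.1192, 0.1943]
tool_rot: [-0.45, 0.55, -0.442, -0.547]
wrist_force: [0.7, 0.4, 0.4]
opening: 0.0853
```

Run:
```python
from h import *
go((.5671,.2646,.12),sign=1)
s=snap('top','t2'); snap('side','s18')
```

```text
t 40.88 pos [0.5932 0.1192 0.1943] F [0.75 0.41 0.37] open 0.0853
turn frac [0.012 0.007 0.024]
(0.5671, 0.2646, 0.12) shift frac [ 0.748 -0.032  1.474]
```

View pics/t2.png

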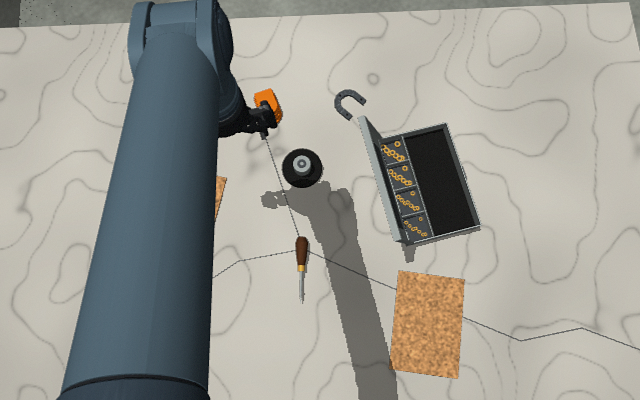

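Run:
```python
from h import *
s=load('t2'); print('die',cyl(s,(.6075,.0168),.019,.02,.038))
W=cloud(s); d=W-np.array([.6075,.0168,0]); r=np.hypot(d[...,0],d[...,1])
P=W[(r<.03)&(W[...,2]>.038)]; print('top',cv2.minEnclosingCircle((P[:,:2]*1000).astype(np.float32)),P[:,2].mean())
P=W[(r<.06)&(W[...,2]>.007)]; print('pad',cv2.minEnclosingCircle((P[:,:2]*1000).astype(np.float32)))
im=cv2.cvtColor(s['pixels'],cv2.COLOR_RGB2BGR); cv2.imwrite('pics/t2c.png',cv2.resize(im[130:205,260:340],None,fx=6,fy=6,interpolation=cv2.INTER_CUBIC))
```

```text
die (array([0.6087, 0.0166]), 41, np.float64(0.0003))
top ((608.0887451171875, 16.226119995117188), 19.20366859436035) 0.043129819421731726
pad ((606.2029418945312, 24.7700138092041), 52.282962799072266)
```

View pics/t2c.png

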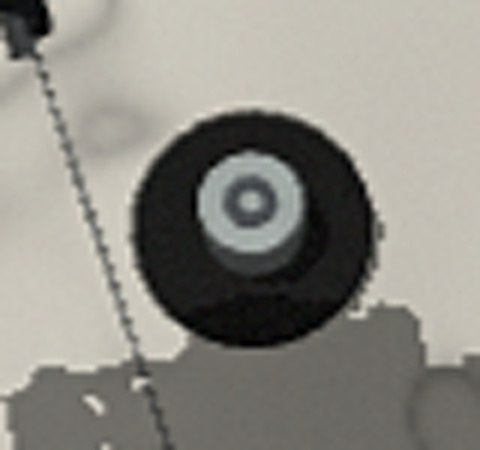

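View pics/s18.png

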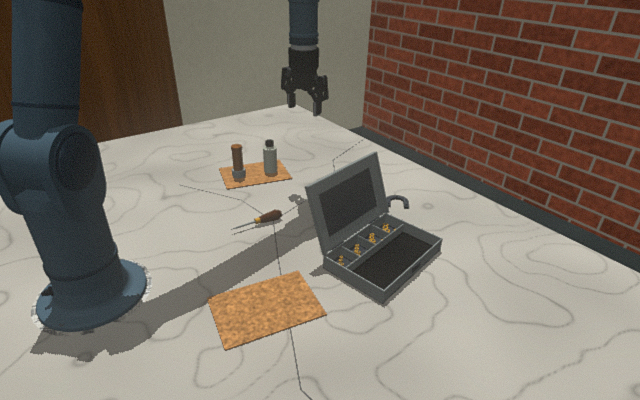

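The die stands on the pad within about 1.5 mm of its centre, and the bottle and burnisher are still upright on the mat. Now I'll fetch the bottle.

>>> arm_command --motion '[[[0,0,0.5,0,0,0.02],[0,0,1,0,0,0.02],[0,0,1,0,0,0.02]]]'

```text
time: 41.35
position: [0.5688, 0.2162, 0.1887]
tool_rot: [0.444, -0.547, 0.448, 0.551]
wrist_force: [-0.1, 0.6, -0.3]
opening: 0.0857
```

Run:
```python
from h import *
go((.5673,.2646,.0163),sign=1)
```

```text
t 41.35 pos [0.5688 0.2162 0.1887] F [-0.07  0.56 -0.35] open 0.0857
turn frac [ 0.013  0.002 -0.017]
(0.5673, 0.2646, 0.0163) shift frac [ 1.723 -0.098  0.475]
```

>>> arm_command --motion '[[[0,-0.1,0.47,0.01,0,-0.02],[0.1,-0.1,0.47,0.01,0,-0.02],[0.3,-0.1,0.47,0.01,0,-0.02],[0.6,-0.1,0.47,0.01,0,-0.02],[0.8,-0.1,0.47,0.01,0,-0.02],[0.8,-0.1,0.47,0.01,0,-0.02]]]'

```text
time: 42.1
position: [0.5666, 0.2614, 0.1058]
tool_rot: [0.447, -0.547, 0.45, 0.547]
wrist_force: [-0.1, -0.3, -0.6]
opening: 0.0853
```

Run:
```python
from h import *
go((.5673,.2646,.0163),sign=1)
s=snap('side','s19'); im=cv2.cvtColor(s['pixels'],cv2.COLOR_RGB2BGR)
cv2.imwrite('pics/s19c.png',cv2.resize(im[80:210,200:330],None,fx=4,fy=4,interpolation=cv2.INTER_CUBIC))
```

```text
t 42.1 pos [0.5666 0.2614 0.1058] F [-0.08 -0.31 -0.56] open 0.0853
turn frac [-0.001 -0.004 -0.008]
(0.5673, 0.2646, 0.0163) shift frac [ 0.895 -0.016  0.032]
```

View pics/s19c.png

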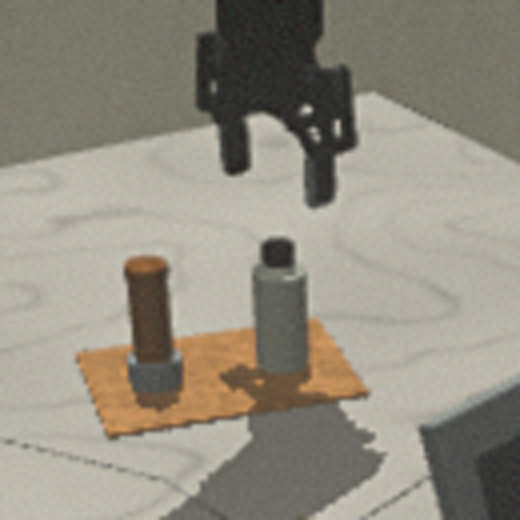

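The gripper is centred above the bottle. I'll descend and grip.

>>> arm_command --motion '[[[0.2,-0.02,0.03,0,0,-0.01],[0.4,-0.02,0.03,0,0,-0.01],[0.6,-0.02,0.03,0,0,-0.01],[0.8,-0.02,0.03,0,0,-0.01],[0.89,-0.02,0.03,0,0,-0.01],[0.89,-0.02,0.03,0,0,-0.01],[0.89,-0.02,0.03,0,0,-0.01]]]'

```text
time: 43.02
position: [0.57, 0.2659, 0.0192]
tool_rot: [-0.449, 0.548, -0.446, -0.546]
wrist_force: [0.3, -0.3, 0.5]
opening: 0.0854
```

Run:
```python
from h import *
go((.5673,.2646,.0163),sign=1)
```

```text
t 43.02 pos [0.57   0.2659 0.0192] F [ 0.28 -0.29  0.48] open 0.0854
turn frac [-0.001 -0.001  0.011]
(0.5673, 0.2646, 0.0163) shift frac [ 0.028  0.03  -0.007]
```

>>> arm_command --motion '[[[0.03,0.03,-0.01,0,0,0.01],[0.03,0.03,-0.01,0,0,0.01],[0.03,0.03,-0.01,0,0,0.01]]]'

```text
time: 43.4
position: [0.5675, 0.2644, 0.0164]
tool_rot: [-0.448, 0.547, -0.448, -0.547]
wrist_force: [-0.6, 0.1, -0.3]
opening: 0.0857
```

>>> arm_command --motion '[[[0,0,0,0,0,0],[0,0,0,0,0,0],[0,0,0,0,0,0],[0,0,0,0,0,0],[0,0,0,0,0,0],[0,0,0,0,0,0],[0,0,0,0,0,0],[0,0,0,0,0,0]]]' --fingers -1 --grip_force 35

```text
time: 44.4
position: [0.5678, 0.2644, 0.0166]
tool_rot: [-0.448, 0.547, -0.448, -0.547]
wrist_force: [2.2, 0.4, 1.3]
opening: 0.041
```

Run:
```python
from h import *
go((.5673,.2646,.0163),sign=1)
s=snap('side','s20'); print(cyl(s,(.566,.2657),.021,.01,.04),cyl(s,(.4687,.2915),.015,.03,.08))
```

```text
t 44.4 pos [0.5678 0.2644 0.0166] F [2.21 0.4  1.31] open 0.041
turn frac [-0.001 -0.     0.003]
(0.5673, 0.2646, 0.0163) shift frac [0.003 0.004 0.003]
(array([0.5664, 0.2656]), 113, np.float64(0.0015)) (array([0.4689, 0.2917]), 150, np.float64(0.0013))
```

>>> arm_command --motion '[[[-0.1,0,0,0,0,0],[-0.3,0,0,0,0,0],[-0.6,0,0,0,0,0],[-0.9,0,0,0,0,0],[-1,0,0,0,0,0]]]'

```text
time: 45.08
position: [0.5695, 0.2651, 0.1201]
tool_rot: [-0.45, 0.548, -0.446, -0.546]
wrist_force: [0.5, 0.8, -0.5]
opening: 0.041
```

>>> arm_command --motion '[[[-0.3,0,0,0,0,0],[-0.6,0,0,0,0,0],[-0.9,0,0,0,0,0],[-1,0,0,0,0,0]]]'

```text
time: 45.58
position: [0.5698, 0.265, 0.222]
tool_rot: [-0.451, 0.548, -0.445, -0.546]
wrist_force: [0.2, -0.9, -1.2]
opening: 0.0406
```

>>> arm_command --motion '[[[-0.25,0,0,0,0,0],[-0.4,0,0,0,0,0],[-0.5,0,0,0,0,0]]]'

```text
time: 45.95
position: [0.5691, 0.2647, 0.272]
tool_rot: [-0.451, 0.548, -0.445, -0.546]
wrist_force: [0.9, 0.3, -0.6]
opening: 0.0409
```

Run:
```python
from h import *
go((.6214,-.2698,.0176),sign=1)
```

```text
t 45.95 pos [0.5691 0.2647 0.272 ] F [ 0.85  0.32 -0.64] open 0.0409
turn frac [-0.002  0.006  0.018]
(0.6214, -0.2698, 0.0176) shift frac [ 2.523  0.562 -5.35 ]
```

>>> arm_command --motion '[[[0,0.02,-0.2,0,0,0.02],[0,0.05,-0.5,0,0,0.02],[0,0.08,-0.8,0,0,0.02],[0,0.1,-1,0,0,0.02]]]'

```text
time: 46.45
position: [0.5787, 0.1605, 0.2706]
tool_rot: [0.449, -0.545, 0.45, 0.547]
wrist_force: [0.4, 1.1, -1.2]
opening: 0.0414
```

>>> arm_command --motion '[[[0,0.03,-0.35,0,0,0],[0,0.07,-0.7,0,0,0],[0,0.1,-1,0,0,0]]]'

```text
time: 46.82
position: [0.5877, 0.058, 0.2698]
tool_rot: [0.449, -0.544, 0.451, 0.547]
wrist_force: [0.9, -0.7, -1.1]
opening: 0.0412
```

>>> arm_command --motion '[[[0,0.03,-0.35,0,0,0],[0,0.07,-0.7,0,0,0],[0,0.1,-1,0,0,0]]]'

```text
time: 47.2
position: [0.5964, -0.0444, 0.2691]
tool_rot: [0.449, -0.544, 0.451, 0.547]
wrist_force: [0.6, 0.8, -0.2]
opening: 0.0411
```

>>> arm_command --motion '[[[0,0.03,-0.35,0,0,0],[0,0.07,-0.7,0,0,0],[0,0.1,-1,0,0,0]]]'

```text
time: 47.58
position: [0.6048, -0.1466, 0.2684]
tool_rot: [0.449, -0.543, 0.452, 0.547]
wrist_force: [0.4, -0.1, 0.5]
opening: 0.0409
```

>>> arm_command --motion '[[[0,0.03,-0.35,0,0,0],[0,0.07,-0.7,0,0,0],[0,0.1,-1,0,0,0],[0,0.1,-1,0,0,0]]]'

```text
time: 48.08
position: [0.6118, -0.2515, 0.2678]
tool_rot: [0.449, -0.542, 0.455, 0.546]
wrist_force: [-0.6, 0.7, -0.5]
opening: 0.0411
```

Run:
```python
from h import *
go((.6214,-.2698,.0176),sign=1)
```

```text
t 48.08 pos [ 0.6118 -0.2515  0.2678] F [-0.59  0.72 -0.46] open 0.0411
turn frac [-0.031 -0.001 -0.019]
(0.6214, -0.2698, 0.0176) shift frac [ 2.501 -0.085 -0.196]
```

>>> arm_command --motion '[[[0.2,-0.09,-0.19,-0.03,0,-0.02],[0.5,-0.09,-0.19,-0.03,0,-0.02],[0.8,-0.09,-0.19,-0.03,0,-0.02],[1,-0.09,-0.19,-0.03,0,-0.02],[1,-0.09,-0.19,-0.03,0,-0.02]]]'

```text
time: 48.7
position: [0.622, -0.2669, 0.1654]
tool_rot: [0.447, -0.546, 0.448, 0.549]
wrist_force: [-0.3, -1.1, -2.1]
opening: 0.0413
```

Run:
```python
from h import *
go((.6214,-.2698,.0176),sign=1)
```

```text
t 48.7 pos [ 0.622  -0.2669  0.1654] F [-0.27 -1.14 -2.06] open 0.0413
turn frac [ 0.002  0.005 -0.006]
(0.6214, -0.2698, 0.0176) shift frac [ 1.478  0.007 -0.031]
```

>>> arm_command --motion '[[[0.2,0,-0.03,0,0,-0.01],[0.45,0,-0.03,0,0,-0.01],[0.7,0,-0.03,0,0,-0.01],[1,0,-0.03,0,0,-0.01],[1,0,-0.03,0,0,-0.01],[1,0,-0.03,0,0,-0.01]]]'

```text
time: 49.45
position: [0.623, -0.2704, 0.0665]
tool_rot: [-0.449, 0.548, -0.447, -0.547]
wrist_force: [0.0, 0.1, -0.1]
opening: 0.041
```

Run:
```python
from h import *
go((.6214,-.2698,.0176),sign=1)
s=snap('side','s21'); im=cv2.cvtColor(s['pixels'],cv2.COLOR_RGB2BGR)
cv2.imwrite('pics/s21c.png',cv2.resize(im[130:310,310:490],None,fx=3,fy=3,interpolation=cv2.INTER_CUBIC)); print(cyl(s,(.62,-.2686),.021,.042,.07))
```

```text
t 49.45 pos [ 0.623  -0.2704  0.0665] F [ 0.04  0.09 -0.08] open 0.041
turn frac [0.001 0.002 0.007]
(0.6214, -0.2698, 0.0176) shift frac [0.489 0.017 0.009]
(array([ 0.6218, -0.2686]), 108, np.float64(0.001))
```

View pics/s21c.png

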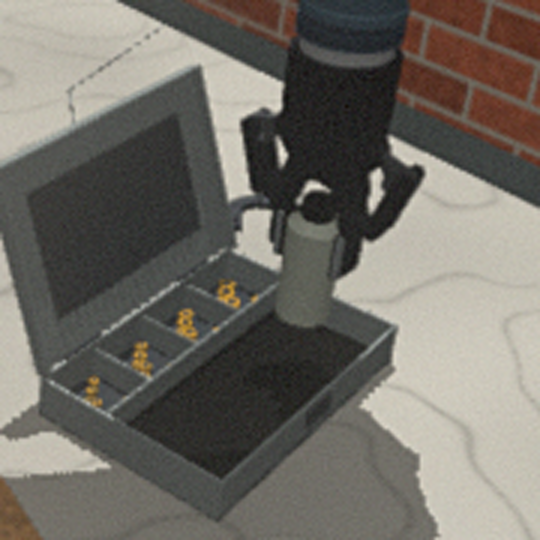

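The bottle is upright above its old spot at the far end of the bay. I'll lower it gently.

>>> arm_command --motion '[[[0.1,0.02,0.01,0,0,0],[0.2,0.02,0.01,0,0,0],[0.3,0.02,0.01,0,0,0],[0.4,0.02,0.01,0,0,0],[0.45,0.02,0.01,0,0,0],[0.45,0.02,0.01,0,0,0],[0.45,0.02,0.01,0,0,0]]]'

```text
time: 50.38
position: [0.6219, -0.2703, 0.0225]
tool_rot: [-0.449, 0.549, -0.446, -0.546]
wrist_force: [0.2, -0.0, -1.6]
opening: 0.0411
```

Run:
```python
from h import *
go((.6214,-.2698,.0176),sign=1)
```

```text
t 50.38 pos [ 0.6219 -0.2703  0.0225] F [ 0.25 -0.04 -1.57] open 0.0411
turn frac [ 0.001 -0.     0.01 ]
(0.6214, -0.2698, 0.0176) shift frac [0.049 0.004 0.005]
```

>>> arm_command --motion '[[[0.02,0,0,0,0,0.01],[0.035,0,0,0,0,0.01],[0.045,0,0,0,0,0.01],[0.052,0,0,0,0,0.01],[0.052,0,0,0,0,0.01],[0.052,0,0,0,0,0.01]]]'

```text
time: 51.12
position: [0.6219, -0.2702, 0.0176]
tool_rot: [0.448, -0.547, 0.448, 0.547]
wrist_force: [-0.9, 0.1, 2.9]
opening: 0.041
```

>>> arm_command --motion '[[[0,0,0,0,0,0],[0,0,0,0,0,0],[0,0,0,0,0,0],[0,0,0,0,0,0],[0,0,0,0,0,0]]]' --fingers 0.8

```text
time: 51.75
position: [0.6219, -0.2702, 0.0176]
tool_rot: [0.448, -0.547, 0.448, 0.547]
wrist_force: [0.8, 1.0, -0.8]
opening: 0.077
```

>>> arm_command --motion '[[[-0.2,0,0,0,0,0],[-0.5,0,0,0,0,0],[-0.8,0,0,0,0,0],[-1,0,0,0,0,0]]]'

```text
time: 52.25
position: [0.623, -0.2712, 0.1209]
tool_rot: [-0.448, 0.548, -0.447, -0.546]
wrist_force: [-0.4, -0.7, 0.7]
opening: 0.0768
```

>>> arm_command --motion '[[[-0.3,0,0,0,0,0],[-0.6,0,0,0,0,0],[-1,0,0,0,0,0],[-1,0,0,0,0,0]]]' --fingers 1

```text
time: 52.75
position: [0.6249, -0.2731, 0.2261]
tool_rot: [-0.449, 0.551, -0.446, -0.543]
wrist_force: [-0.1, -0.6, 0.0]
opening: 0.0851
```

Run:
```python
from h import *
go((.4716,.2904,.23),sign=1)
s=snap('side','s22'); print('bottle',cyl(s,(.62,-.2686),.021,.02,.078),'burn',cyl(s,(.4687,.2915),.015,.03,.08))
```

```text
t 52.75 pos [ 0.6249 -0.2731  0.2261] F [-0.13 -0.59  0.01] open 0.0851
turn frac [-0.    -0.013  0.021]
(0.4716, 0.2904, 0.23) shift frac [-0.081  0.389  5.826]
bottle (array([ 0.6205, -0.2687]), 387, np.float64(0.0008)) burn (array([0.4687, 0.2917]), 154, np.float64(0.0015))
```

View pics/s22.png

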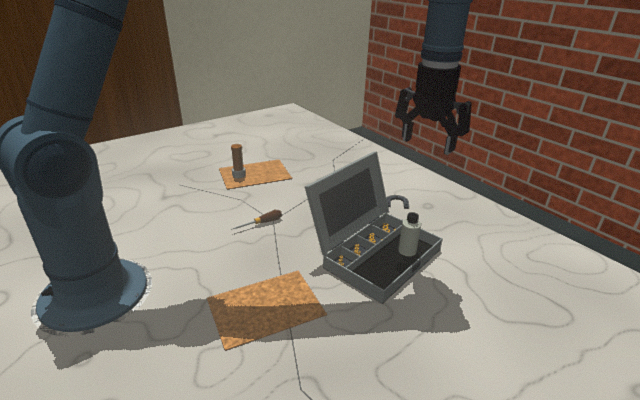

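The bottle is back within 1 mm of its start. Going for the burnisher.

>>> arm_command --motion '[[[0,0.04,0.5,0,-0.01,0.02],[0,0.07,1,0,-0.01,0.02],[0,0.07,1,0,-0.01,0.02]]]'

```text
time: 53.18
position: [0.5963, -0.168, 0.2206]
tool_rot: [0.445, -0.546, 0.445, 0.552]
wrist_force: [-0.4, -0.7, -0.9]
opening: 0.0853
```

>>> arm_command --motion '[[[0,0.04,0.5,0,0,0],[0,0.07,1,0,0,0],[0,0.07,1,0,0,0]]]'

```text
time: 53.55
position: [0.5677, -0.066, 0.2198]
tool_rot: [0.443, -0.546, 0.443, 0.556]
wrist_force: [0.6, -0.3, -0.3]
opening: 0.0854
```

>>> arm_command --motion '[[[0,0.04,0.5,0,0,0],[0,0.07,1,0,0,0],[0,0.07,1,0,0,0]]]'

```text
time: 53.92
position: [0.5385, 0.0341, 0.2199]
tool_rot: [0.441, -0.547, 0.441, 0.558]
wrist_force: [0.6, -0.6, -0.2]
opening: 0.0852
```

>>> arm_command --motion '[[[0,0.04,0.5,0,0,0],[0,0.07,1,0,0,0],[0,0.07,1,0,0,0]]]'

```text
time: 54.3
position: [0.5088, 0.1329, 0.2205]
tool_rot: [0.439, -0.548, 0.44, 0.56]
wrist_force: [-0.0, -1.5, -0.6]
opening: 0.0853
```

>>> arm_command --motion '[[[0,0.04,0.5,0,0,0],[0,0.07,1,0,0,0],[0,0.07,1,0,0,0]]]'

```text
time: 54.68
position: [0.4789, 0.2313, 0.2213]
tool_rot: [0.438, -0.549, 0.439, 0.561]
wrist_force: [0.1, -0.8, -0.3]
opening: 0.0854
```

Run:
```python
from h import *
go((.4717,.2904,.0165),sign=1)
```

```text
t 54.67 pos [0.4789 0.2313 0.2213] F [ 0.09 -0.81 -0.28] open 0.0854
turn frac [ 0.07   0.025 -0.023]
(0.4717, 0.2904, 0.0165) shift frac [ 2.054 -0.091  0.566]
```

>>> arm_command --motion '[[[0,-0.09,0.4,0.07,0.02,-0.02],[0.2,-0.09,0.57,0.07,0.02,-0.02],[0.5,-0.09,0.57,0.07,0.02,-0.02],[0.8,-0.09,0.57,0.07,0.02,-0.02],[1,-0.09,0.57,0.07,0.02,-0.02],[1,-0.09,0.57,0.07,0.02,-0.02]]]'

```text
time: 55.42
position: [0.4717, 0.2854, 0.1187]
tool_rot: [0.446, -0.546, 0.451, 0.548]
wrist_force: [-0.3, 0.5, -0.5]
opening: 0.0851
```

Run:
```python
from h import *
go((.4717,.2904,.0165),sign=1)
s=snap('side','s23'); im=cv2.cvtColor(s['pixels'],cv2.COLOR_RGB2BGR)
cv2.imwrite('pics/s23c.png',cv2.resize(im[80:210,200:330],None,fx=4,fy=4,interpolation=cv2.INTER_CUBIC))
```

```text
t 55.42 pos [0.4717 0.2854 0.1187] F [-0.35  0.52 -0.45] open 0.0851
turn frac [-0.005 -0.005 -0.015]
(0.4717, 0.2904, 0.0165) shift frac [ 1.022 -0.018  0.052]
```

View pics/s23c.png

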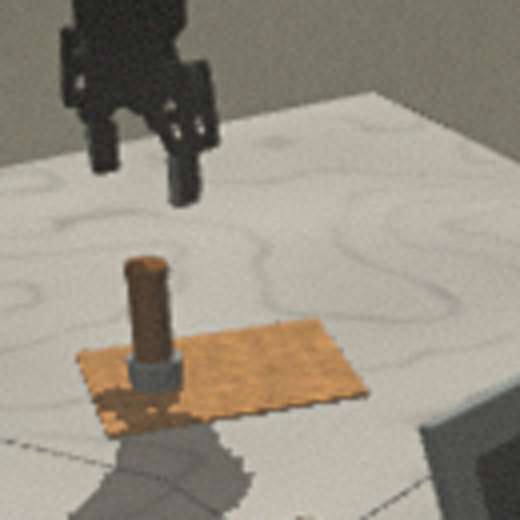

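The gripper is above the burnisher, so I'll descend.

>>> arm_command --motion '[[[0.2,-0.02,0.05,0,0,-0.01],[0.4,-0.02,0.05,0,0,-0.01],[0.6,-0.02,0.05,0,0,-0.01],[0.8,-0.02,0.05,0,0,-0.01],[1,-0.02,0.05,0,0,-0.01],[1,-0.02,0.05,0,0,-0.01],[1,-0.02,0.05,0,0,-0.01]]]'

```text
time: 56.35
position: [0.4739, 0.2919, 0.0206]
tool_rot: [-0.449, 0.547, -0.448, -0.546]
wrist_force: [-0.1, -0.4, 0.4]
opening: 0.0854
```

Run:
```python
from h import *
go((.4717,.2904,.0165),sign=1)
```

```text
t 56.35 pos [0.4739 0.2919 0.0206] F [-0.07 -0.38  0.37] open 0.0854
turn frac [-0.005 -0.001  0.002]
(0.4717, 0.2904, 0.0165) shift frac [ 0.041  0.025 -0.01 ]
```

>>> arm_command --motion '[[[0.04,0.02,-0.01,0,0,0],[0.04,0.02,-0.01,0,0,0],[0.04,0.02,-0.01,0,0,0]]]'

```text
time: 56.72
position: [0.4723, 0.2906, 0.0169]
tool_rot: [-0.449, 0.547, -0.448, -0.546]
wrist_force: [0.1, 0.9, 0.6]
opening: 0.0857
```

>>> arm_command --motion '[[[0,0,0,0,0,0],[0,0,0,0,0,0],[0,0,0,0,0,0],[0,0,0,0,0,0],[0,0,0,0,0,0],[0,0,0,0,0,0],[0,0,0,0,0,0],[0,0,0,0,0,0]]]' --fingers -1 --grip_force 40

```text
time: 57.72
position: [0.4724, 0.2909, 0.0171]
tool_rot: [-0.449, 0.547, -0.448, -0.546]
wrist_force: [-0.8, 0.5, 2.6]
opening: 0.0291
```

Run:
```python
from h import *
go((.4717,.2904,.0165),sign=1)
s=snap('side','s24'); print(cyl(s,(.4687,.2915),.015,.03,.05),cyl(s,(.4687,.2915),.021,.01,.024))
```

```text
t 57.73 pos [0.4724 0.2909 0.0171] F [-0.83  0.45  2.62] open 0.0291
turn frac [-0.005 -0.     0.004]
(0.4717, 0.2904, 0.0165) shift frac [ 0.006  0.008 -0.003]
(array([0.4697, 0.2911]), 56, np.float64(0.0017)) (array([0.4687, 0.2923]), 59, np.float64(0.0012))
```

>>> arm_command --motion '[[[-0.1,0,0,0,0,0],[-0.3,0,0,0,0,0],[-0.6,0,0,0,0,0],[-0.9,0,0,0,0,0],[-1,0,0,0,0,0]]]'

```text
time: 58.4
position: [0.474, 0.2915, 0.1201]
tool_rot: [-0.451, 0.547, -0.446, -0.546]
wrist_force: [0.5, 0.5, -1.8]
opening: 0.0288
```

>>> arm_command --motion '[[[-0.3,0,0,0,0,0],[-0.6,0,0,0,0,0],[-0.9,0,0,0,0,0],[-1,0,0,0,0,0]]]'

```text
time: 58.9
position: [0.4743, 0.2915, 0.2218]
tool_rot: [-0.452, 0.547, -0.445, -0.546]
wrist_force: [0.0, 0.6, -2.0]
opening: 0.0289
```

>>> arm_command --motion '[[[-0.25,0,0,0,0,0],[-0.4,0,0,0,0,0],[-0.5,0,0,0,0,0]]]'

```text
time: 59.28
position: [0.4736, 0.2909, 0.2717]
tool_rot: [-0.452, 0.547, -0.446, -0.546]
wrist_force: [0.2, -0.2, -1.9]
opening: 0.0286
```

Run:
```python
from h import *
go((.5143,-.2917,.0181),sign=1)
```

```text
t 59.27 pos [0.4736 0.2909 0.2717] F [ 0.18 -0.22 -1.91] open 0.0286
turn frac [-0.007  0.007  0.016]
(0.5143, -0.2917, 0.0181) shift frac [ 2.509  0.753 -5.803]
```

>>> arm_command --motion '[[[0,0.02,-0.2,0,0,0.02],[0,0.06,-0.5,0,0,0.02],[0,0.1,-0.8,0,0,0.02],[0,0.13,-1,0,0,0.02]]]'

```text
time: 59.78
position: [0.4802, 0.1854, 0.2704]
tool_rot: [0.45, -0.544, 0.451, 0.547]
wrist_force: [0.6, -0.3, -2.0]
opening: 0.0287
```

>>> arm_command --motion '[[[0,0.05,-0.35,0,0,0],[0,0.09,-0.7,0,0,0],[0,0.13,-1,0,0,0]]]'

```text
time: 60.15
position: [0.4859, 0.0817, 0.2697]
tool_rot: [0.45, -0.543, 0.451, 0.547]
wrist_force: [0.4, 0.2, -2.1]
opening: 0.0285
```

>>> arm_command --motion '[[[0,0.05,-0.35,0,0,0],[0,0.09,-0.7,0,0,0],[0,0.13,-1,0,0,0]]]'

```text
time: 60.52
position: [0.4909, -0.0218, 0.269]
tool_rot: [0.451, -0.542, 0.452, 0.546]
wrist_force: [-0.2, 0.2, -2.4]
opening: 0.0287
```

>>> arm_command --motion '[[[0,0.05,-0.35,0,0,0],[0,0.09,-0.7,0,0,0],[0,0.13,-1,0,0,0]]]'

```text
time: 60.9
position: [0.4954, -0.1251, 0.2683]
tool_rot: [0.452, -0.541, 0.453, 0.546]
wrist_force: [0.8, 0.5, -2.7]
opening: 0.0293
```

>>> arm_command --motion '[[[0,0.05,-0.35,0,0,0],[0,0.09,-0.7,0,0,0],[0,0.13,-1,0,0,0],[0,0.13,-1,0,0,0]]]'

```text
time: 61.4
position: [0.4987, -0.2302, 0.2678]
tool_rot: [0.453, -0.54, 0.455, 0.544]
wrist_force: [-0.6, -0.1, -0.8]
opening: 0.029
```

Run:
```python
from h import *
go((.5143,-.2917,.0181),sign=1)
```

```text
t 61.4 pos [ 0.4987 -0.2302  0.2678] F [-0.63 -0.15 -0.83] open 0.029
turn frac [-0.046  0.005 -0.013]
(0.5143, -0.2917, 0.0181) shift frac [ 2.495 -0.062 -0.639]
```

>>> arm_command --motion '[[[0,-0.05,-0.35,-0.04,0,-0.01],[0.2,-0.06,-0.64,-0.04,0,-0.01],[0.5,-0.06,-0.64,-0.04,0,-0.01],[0.8,-0.06,-0.64,-0.04,0,-0.01],[1,-0.06,-0.64,-0.04,0,-0.01],[1,-0.06,-0.64,-0.04,0,-0.01]]]'

```text
time: 62.15
position: [0.5139, -0.2903, 0.1658]
tool_rot: [0.448, -0.544, 0.448, 0.549]
wrist_force: [-0.8, 0.4, -1.5]
opening: 0.0287
```

Run:
```python
from h import *
go((.5143,-.2917,.0181),sign=1)
```

```text
t 62.15 pos [ 0.5139 -0.2903  0.1658] F [-0.8   0.35 -1.45] open 0.0287
turn frac [-0.004  0.011 -0.009]
(0.5143, -0.2917, 0.0181) shift frac [ 1.477 -0.008 -0.022]
```

>>> arm_command --motion '[[[0.2,-0.01,-0.02,0,0.01,-0.01],[0.45,-0.01,-0.02,0,0.01,-0.01],[0.7,-0.01,-0.02,0,0.01,-0.01],[1,-0.01,-0.02,0,0.01,-0.01],[1,-0.01,-0.02,0,0.01,-0.01],[1,-0.01,-0.02,0,0.01,-0.01]]]'

```text
time: 62.9
position: [0.5161, -0.2925, 0.0677]
tool_rot: [-0.449, 0.548, -0.448, -0.546]
wrist_force: [-0.1, -1.0, -1.1]
opening: 0.0286
```

Run:
```python
from h import *
go((.5143,-.2917,.0181),sign=1)
s=snap('side','s25'); im=cv2.cvtColor(s['pixels'],cv2.COLOR_RGB2BGR)
cv2.imwrite('pics/s25c.png',cv2.resize(im[130:310,310:490],None,fx=3,fy=3,interpolation=cv2.INTER_CUBIC)); print(cyl(s,(.511,-.2907),.021,.056,.07),cyl(s,(.511,-.2907),.015,.08,.1))
```

```text
t 62.9 pos [ 0.5161 -0.2925  0.0677] F [-0.14 -0.98 -1.13] open 0.0286
turn frac [-0.003 -0.003  0.006]
(0.5143, -0.2917, 0.0181) shift frac [0.496 0.018 0.012]
(array([ 0.5125, -0.2912]), 109, np.float64(0.0007)) (array([ 0.5128, -0.2912]), 116, np.float64(0.0008))
```

View pics/s25c.png

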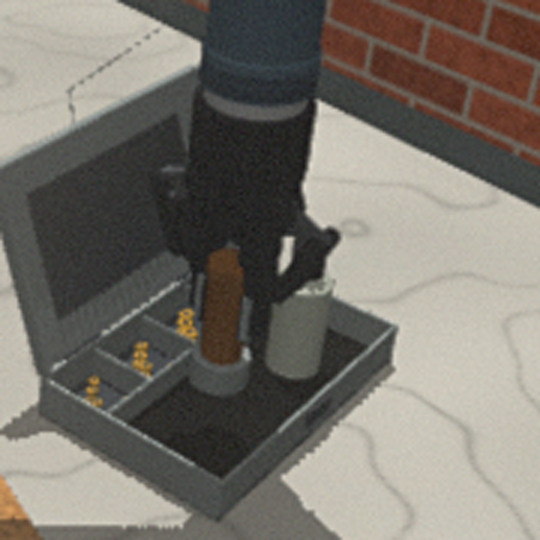

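The burnisher is above its spot and the bottle stands clear behind it. I'll lower it.

>>> arm_command --motion '[[[0.1,0.02,0.01,0,0,0],[0.2,0.02,0.01,0,0,0],[0.3,0.02,0.01,0,0,0],[0.4,0.02,0.01,0,0,0],[0.46,0.02,0.01,0,0,0],[0.46,0.02,0.01,0,0,0],[0.46,0.02,0.01,0,0,0]]]'

```text
time: 63.82
position: [0.5146, -0.2925, 0.0221]
tool_rot: [-0.449, 0.548, -0.448, -0.545]
wrist_force: [-0.1, -0.2, -1.8]
opening: 0.0283
```

Run:
```python
from h import *
go((.5143,-.2917,.0181),sign=1)
```

```text
t 63.83 pos [ 0.5146 -0.2925  0.0221] F [-0.13 -0.19 -1.76] open 0.0283
turn frac [-0.004 -0.004  0.007]
(0.5143, -0.2917, 0.0181) shift frac [0.04  0.001 0.008]
```

>>> arm_command --motion '[[[0.015,0,0.01,0,0,0.01],[0.03,0,0.01,0,0,0.01],[0.04,0,0.01,0,0,0.01],[0.045,0,0.01,0,0,0.01],[0.045,0,0.01,0,0,0.01],[0.045,0,0.01,0,0,0.01]]]'

```text
time: 64.58
position: [0.5145, -0.2914, 0.0182]
tool_rot: [-0.448, 0.547, -0.449, -0.547]
wrist_force: [-1.2, 2.1, 5.8]
opening: 0.0285
```

Contact, so I'll release and retreat.

>>> arm_command --motion '[[[0,0,0,0,0,0],[0,0,0,0,0,0],[0,0,0,0,0,0],[0,0,0,0,0,0],[0,0,0,0,0,0]]]' --fingers 0.8

```text
time: 65.2
position: [0.5145, -0.2914, 0.0181]
tool_rot: [-0.448, 0.547, -0.449, -0.546]
wrist_force: [0.4, -0.1, -0.2]
opening: 0.0765
```

>>> arm_command --motion '[[[-0.2,0,0,0,0,0],[-0.5,0,0,0,0,0],[-0.8,0,0,0,0,0],[-1,0,0,0,0,0]]]'

```text
time: 65.7
position: [0.5155, -0.2921, 0.1209]
tool_rot: [-0.448, 0.548, -0.449, -0.545]
wrist_force: [-0.5, -0.4, -0.4]
opening: 0.0767
```

>>> arm_command --motion '[[[-0.3,0,0,0,0,0],[-0.6,0,0,0,0,0],[-1,0,0,0,0,0],[-1,0,0,0,0,0]]]'

```text
time: 66.2
position: [0.5171, -0.2937, 0.2251]
tool_rot: [-0.449, 0.55, -0.448, -0.543]
wrist_force: [-0.1, -0.1, 0.1]
opening: 0.0768
```

>>> arm_command --motion '[[[0,0,0.5,0,0,0],[0,0,1,0,0,0],[0,0,1,0,0,0]]]'

```text
time: 66.58
position: [0.4972, -0.1891, 0.2227]
tool_rot: [-0.447, 0.551, -0.445, -0.547]
wrist_force: [0.2, 0.2, -0.8]
opening: 0.0765
```

>>> arm_command --motion '[[[0,0,0.5,0,0,0],[0,0,1,0,0,0],[0,0,1,0,0,0]]]'

```text
time: 66.95
position: [0.4758, -0.0869, 0.2216]
tool_rot: [-0.446, 0.551, -0.442, -0.55]
wrist_force: [-0.3, -0.5, 0.5]
opening: 0.0768
```

>>> arm_command --motion '[[[0,0,0.5,0,0,0],[0,0,1,0,0,0],[0,0,1,0,0,0]]]'

```text
time: 67.32
position: [0.454, 0.0134, 0.2212]
tool_rot: [-0.444, 0.552, -0.441, -0.551]
wrist_force: [0.4, 0.2, -0.2]
opening: 0.0768
```

>>> arm_command --motion '[[[0,0,0.5,0,0,0],[0,0,1,0,0,0],[0,0,1,0,0,0],[0,0,1,0,0,0]]]'

```text
time: 67.82
position: [0.4331, 0.1086, 0.2212]
tool_rot: [-0.444, 0.552, -0.442, -0.55]
wrist_force: [-0.7, 0.1, -0.1]
opening: 0.0768
```

Run:
```python
from h import *
go((.5143,-.2917,.0181),sign=1)
for n,t in(('side','s26'),('top','t3')):
    s=snap(n,t); print('bottle',cyl(s,(.62,-.2686),.021,.02,.078),'burn',cyl(s,(.511,-.2907),.015,.033,.084))
    try: print('die',cyl(s,(.6075,.0168),.019,.02,.038))
    except Exception as e: print('die n/a')
print(cyl(s,(.511,-.2907),.021,.01,.024))
```

```text
t 67.83 pos [0.4331 0.1086 0.2212] F [-0.73  0.13 -0.15] open 0.0768
turn frac [0.034 0.001 0.008]
(0.5143, -0.2917, 0.0181) shift frac [ 2.03   0.072 -4.084]
bottle (array([ 0.6204, -0.2687]), 384, np.float64(0.0009)) burn (array([ 0.5114, -0.2902]), 281, np.float64(0.0007))
die (array([0.6075, 0.0168]), 0, np.float64(nan))
bottle (array([ 0.6206, -0.2689]), 199, np.float64(0.0004)) burn (array([ 0.5114, -0.2905]), 119, np.float64(0.0004))
die (array([0.6088, 0.0167]), 42, np.float64(0.0003))
(array([ 0.5114, -0.2904]), 47, np.float64(0.0017))h.py:32: RuntimeWarning: Mean of empty slice.
  return o.x.round(4),len(P),np.abs(o.fun).mean().round(4)
  ret = ret.dtype.type(ret / rcount)
```

View pics/t3.png

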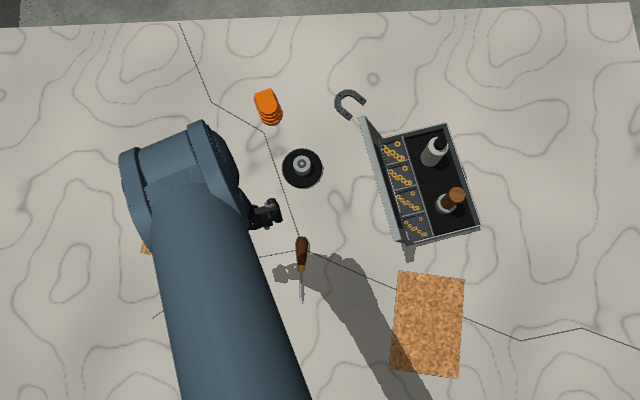

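View pics/s26.png

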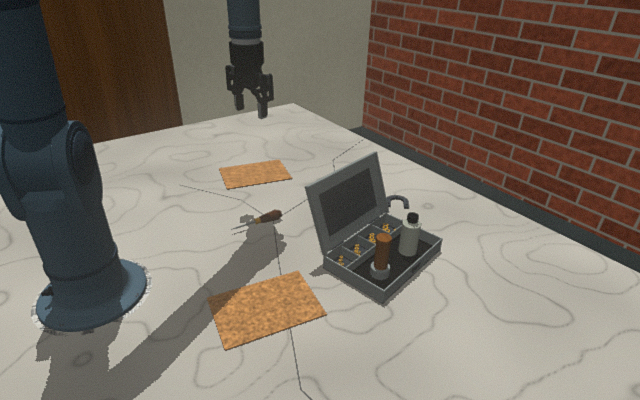

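The bottle is at (433,152) and the burnisher at (450,200) in the top view, both upright in the case. The die is centred on the pad at (302,165), and the heel, heel plate and awl are where they were. I'm handing in.

Run:
```python
from h import *
print(robot.job_done()); print(robot.read_state()['time'])
```

```text
the job is handed in; nothing more can be done
None
the job is handed in; nothing more can be done
```

I stood the bottle and then the burnisher on the left-hand cork mat, set the die on the pad, put both tools back in their spots in the case, and handed the job in at about 68 s. The hand-in reports no verdict, so what follows rests on my own last checks.

- **Bottle and burnisher:** camera fits put the bottle about 0.5 mm and the burnisher about 0.6 mm from where they started. Both are upright and released.
- **Die:** it stands upright on the pad, about 1.3 mm from the centre. Only the top camera could confirm this, because the lid hides the pad from the side camera.
- **Bystanders:** the heel, heel plate and awl look unmoved in the final pictures. I checked them by eye and did not measure them.
- **One disagreement:** the cameras put the real fingertips about 29 mm farther back along the tool than the reported TCP. I corrected for this in every grasp and placing, and the contacts came at the expected heights.

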